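Close-pack the hex nuts in the tray with the hand pusher

TASK

One hex nut already lies in the recess of the stepped fence at the tray's far end. Using the wooden hand pusher, slide the three other loose nuts along the tray floor to close-pack them round it: one in the step on either side of it and one nested in front, flat faces touching. The nuts are degreased, so never touch them with the gripper or arm and never lift or tip them; do not knock or shift the hose tails standing among them or anything else on the table. Finish by standing the pusher upright on the table outside the tray.

Things in the scene. Friction and masses are not known exactly. Their poses are not given: they have to be found in the camera images.
- nut1_center (a point): plain steel hex nut, loose, lying flat somewhere in the near part of the tray, 41 mm across flats (47.3 mm across corners), 22 mm high, about 0.13 kg, all four alike; this point is its centre, half-way up; z up, x points square out of one flat face (the other flats every 60 degrees)
- nut2_center (a point): plain steel hex nut, loose, lying flat somewhere in the near part of the tray, 41 mm across flats (47.3 mm across corners), 22 mm high, about 0.13 kg, all four alike; this point is its centre, half-way up; z up, x points square out of one flat face (the other flats every 60 degrees)
- nut3_center (a point): plain steel hex nut, loose, lying flat somewhere in the near part of the tray, 41 mm across flats (47.3 mm across corners), 22 mm high, about 0.13 kg, all four alike; this point is its centre, half-way up; z up, x points square out of one flat face (the other flats every 60 degrees)
- nut4_center (a point): plain steel hex nut, loose, already lying home in the fence's recess at the start, 41 mm across flats (47.3 mm across corners), 22 mm high, about 0.13 kg, all four alike; this point is its centre, half-way up; z up, x points square out of one flat face (the other flats every 60 degrees)
- spot_a (a point): deepest spot: the recess in the middle of the fence. The point where a nut's centre belongs (any nut may take any spot), at x 112.0, y 0.0 mm in the tray, 11 mm above its floor. Axes are the tray's: x runs into the fence. A nut is turned right when one of its flats looks along x
- spot_b (a point): spot beside it, on the tray's +y side: against the fence's front step, between the slanted tooth and the nut in the recess. The point where a nut's centre belongs (any nut may take any spot), at x 91.3, y 35.9 mm in the tray, 11 mm above its floor. Axes are the tray's: x runs into the fence. A nut is turned right when one of its flats looks along x
- spot_c (a point): the same on the tray's -y side. The point where a nut's centre belongs (any nut may take any spot), at x 91.3, y -35.9 mm in the tray, 11 mm above its floor. Axes are the tray's: x runs into the fence. A nut is turned right when one of its flats looks along x
- spot_d (a point): last spot: straight in front of the recess, nested between the other three nuts. The point where a nut's centre belongs (any nut may take any spot), at x 70.6, y 0.0 mm in the tray, 11 mm above its floor. Axes are the tray's: x runs into the fence. A nut is turned right when one of its flats looks along x
- face_p60 (a point): same point as spot_a with axes turned +60 degrees about z: its x is another direction that a packed nut's flat faces
- face_m60 (a point): same point as spot_a with axes turned -60 degrees about z: the third such direction
- pusher_grip (a point): wooden hand pusher, 95 mm tall, 0.12 kg, standing on the table left or right of the tray at any yaw. This point lies on the axis of its square upright handle (22 x 22 mm, from 18 to 95 mm up), 72 mm above its underside: grip here from above, on either pair of sides. z up, x forward out of the mouth in its foot (see pusher_mouth)
- pusher_mouth (a point): where a nut's centre lies when the nut sits fully in the pusher's mouth: 31 mm ahead of the handle axis, 11 mm above the underside; axes as pusher_grip. The foot is 18 mm high, 36 mm wide, from 11 mm behind to 10 mm ahead of the handle axis; two arms make it a half-hexagon mouth for a nut's three rear flats (0.3 mm play), their ends 26 mm ahead and 27 mm to each side
- tray: fixed grey tray; origin on the table under it, x along it into the fence, z up. Floor top 8 mm above the table, inside x from -215 mm to the fence, y -145 to 145; side walls rise to 24, near wall to 20 mm above the table. Fence at the far end, 18 mm high over the floor, symmetric in y, front outline (x, y): (133, 0) (133, 12) (112, 24) (112, 48) (91, 60) (91, 145) mm
- tail1: bystander: loose steel hose tail standing upright in the tray among the nuts, hollow barbed stem on a round foot, 27 mm diameter, 37 mm tall; origin at the centre of its underside
- tail2: bystander: loose steel hose tail standing upright in the tray among the nuts, hollow barbed stem on a round foot, 27 mm diameter, 37 mm tall; origin at the centre of its underside
- jar: bystander: jar, 56 mm diameter, 85 mm tall, on the table on the other side of the tray from the pusher; origin at the centre of its underside
- dish: bystander: white dish of sealing rings, 100 mm diameter, 26 mm high, right of the tray; origin at the centre of its underside
- screwdriver: bystander: screwdriver lying on the table to the right; lies along its x
- stray1: bystander: hose tail lying on the table, 37 mm long, 27 mm thick; lies along its x, origin under its middle
- stray2: bystander: hose tail lying on the table, 37 mm long, 27 mm thick; lies along its x, origin under its middle
Mind the look-alikes: they are no part of the job. What is shaped like the part that bears nut3_center but red is not meant.

How it is judged (in metres and radians):
At the end, for the whole second after the job is handed in: each of the four spots (the recess included) holds a nut with its centre within 3.5 mm, every nut lies flat (within 0.08 rad) with its flats square to the pack (within 0.12 rad), and the pusher stands upright and still on the table, outside the tray (distance between any of nut1_center, nut2_center, nut3_center, nut4_center and spot_a below 0.0035 m and distance between any of nut1_center, nut2_center, nut3_center, nut4_center and spot_b below 0.0035 m and distance between any of nut1_center, nut2_center, nut3_center, nut4_center and spot_c below 0.0035 m and distance between any of nut1_center, nut2_center, nut3_center, nut4_center and spot_d below 0.0035 m and (angle between the x axis of nut1_center and the x axis of spot_a, either way round below 0.12 rad or angle between the x axis of nut1_center and the x axis of face_p60, either way round below 0.12 rad or angle between the x axis of nut1_center and the x axis of face_m60, either way round below 0.12 rad) and angle between each of nut1_center, nut2_center, nut3_center, nut4_center's own z axis and vertical below 0.08 rad and (angle between the x axis of nut2_center and the x axis of spot_a, either way round below 0.12 rad or angle between the x axis of nut2_center and the x axis of face_p60, either way round below 0.12 rad or angle between the x axis of nut2_center and the x axis of face_m60, either way round below 0.12 rad) and (angle between the x axis of nut3_center and the x axis of spot_a, either way round below 0.12 rad or angle between the x axis of nut3_center and the x axis of face_p60, either way round below 0.12 rad or angle between the x axis of nut3_center and the x axis of face_m60, either way round below 0.12 rad) and (angle between the x axis of nut4_center and the x axis of spot_a, either way round below 0.12 rad or angle between the x axis of nut4_center and the x axis of face_p60, either way round below 0.12 rad or angle between the x axis of nut4_center and the x axis of face_m60, either way round below 0.12 rad) and height (world z) of pusher_mouth below 0.015 m and angle between pusher_mouth's own z axis and vertical below 0.1 rad and linear speed of pusher below 0.01 m/s); the robot touches nothing.
It fails at once if the gripper or arm touches a nut (contact force between any of the fingers, the arm and nut1 above 0.5 N or contact force between any of the fingers, the arm and nut2 above 0.5 N or contact force between any of the fingers, the arm and nut3 above 0.5 N or contact force between any of the fingers, the arm and nut4 above 0.5 N).
It fails at once if a nut is lifted more than 15 mm off the tray floor or tipped more than 0.35 rad (height (world z) of any of nut1_center, nut2_center, nut3_center, nut4_center above 0.034 m or angle between any of nut1_center, nut2_center, nut3_center, nut4_center's own z axis and vertical above 0.35 rad).
It fails at once if a hose tail standing in the tray is shifted more than 15 mm or tipped over (distance of any of tail1, tail2 from where it was at the start of the episode above 0.015 m or angle between any of tail1, tail2's own z axis and vertical above 0.5 rad).
It fails at once if something else on the table is shifted more than 25 mm (distance of any of jar, dish, screwdriver, stray1, stray2 from where it was at the start of the episode above 0.025 m).
It also fails if it takes over 72 s, if anything falls off the work surface, if the arm or the gripper's body presses on something with over 40 N, if the wrist force passes 120 N, or if a joint passes its speed limit or range.

ROBOT

A 6-joint arm with a two-finger parallel gripper is mounted at the origin on the work surface. World frame = base frame: x ahead of the robot, y to its left, z up, the work surface at z = 0. Lengths are in mm, angles in rad, forces in N, time in s.
With the tool pointing down it reaches from about 350 to 925 mm from the base axis. Payload 6.4 kg.
Tool frame: the origin (TCP) lies on the centre line of the jaws, within the pads' length; the fingertips stand ahead of it and the grasp point (between the pads) lies 8 mm behind it (manip.finger_overhang is the z of the fingertips in the tool frame, in mm); z points along the fingers, y is the direction in which the jaws open and shut (so a half turn about z gives the same grasp; the last joint's range is limited). The gripper opens to 94 mm and grips with 3 to 60 N. Pads are 16 mm wide; open, the fingers measure 119 mm over their backs; the gripper's body (75 mm by 177 mm) begins 78 mm behind the grasp point.
Start: joints at [1.125, 0.245, 1.558, -0, 1.339, -0.174], TCP at [174.499, 626.15, 216.455] pointing down, gripper open.
Joint ranges: [-3.13, 3.13], [-1.02, 2.26], [0.13, 2.54], [-0.95, 4.09], [0.21, 2.88], [-2.74, 2.74]. Speed limits (rad/s): [2.57, 2.57, 3.14, 3.14, 3.14, 3.14].

INTERFACE

Orientations are given as [roll, pitch, yaw] about the fixed x, y, z axes, in that order (R = Rz(yaw) Ry(pitch) Rx(roll)).
In Python, from bench import manip gives the robot as it stands.
- The arm moves only by the shell command python3 -m pendant 'ROWS' [FORCE]. ROWS is JSON, a list that holds one entry, the list of rows, each a list of 7 numbers: the turn, a rotation vector about the tool's x, y, z scaled (see below), then the shift along the tool's x, y, z scaled (see below), then the gripper command: -1 is shut, 1 is fully open, values between are in proportion. In form: [[[rx, ry, rz, dx, dy, dz, fingers], ...]]. A call has exactly 5 rows; each row shifts and turns the pose as measured when the row begins, along the tool's axes as they then stand; what a row does not reach is not made up. The controller multiplies each number of a shift by 0.02 m and each number of a turn by 4 degrees. A row lasts 1/8 s, in which the tool goes at most 62.5 mm and 10.7 degrees, less where a joint would pass 70% of its speed; a pose out of reach is approached as far as the arm can. A call with a number of a shift or a turn outside -1 to 1 is refused whole. A call with a gripper value outside its range is refused whole. The fingers move at their own pace and stop on an object; FORCE is the grip in N (left out, the last holds). Time passes only in rows, so rows that do not move let the fingers close, or fill a call up. It gives the time, the measured TCP pose, the force and the opening at its end, in the units of the state.
- manip.get_state(): the state, without advancing time (a new reading comes with each control period).
- manip.capture(name): name is "side" or "top"; returns a dict with "img" (384x512x3 uint8, red, green, blue), "fx", "fy", "cx", "cy" (pixels), "camera_from_world" (4x4, takes a point from world to camera coordinates). Camera axes: x right, y up, looking along -z (the intrinsics and any distortion apply to the point x, -y, -z); pixel columns grow to the right and rows downward; lengths in mm; the calibration is good to about 2 mm. A picture is of the moment at which its call begins. There is no depth.
- manip.close_job(): hands the job in, once; it reports no verdict.
The state is a dict: "time": time; "q": joint angles; "qvel": joint speeds; "effort": joint torques, N m; "position": TCP position; "eef_rot": TCP orientation; "wrist_force": force on the tool from outside, world axes, zero at the start; "moment": the same for the moment, N m; "finger_gap": finger opening in mm.
Only numpy, scipy, OpenCV 4.12 (cv2) and the standard library are available. Lean on these libraries where they do the work, as an engineer would, in place of code of your own. Each camera call takes 0.05 s, during which the arm holds its last target. There are 200 camera calls.

## Working session

There is one attempt and no reset: what is moved stays moved. The work goes in short steps, Python scripts to look and compute and a shell command to move; the robot and the scene stay as the last step left them, time stands still between calls to the robot, and variables do not carry over. Pictures are saved under pics/ and viewed, about 8 in all and at most 12, crops included, and the job is handed in when it is done.

```bash
mkdir -p pics; python3 - <<'E'
from bench import manip
import cv2
for n in("top","side"):
    c=manip.capture(n); cv2.imwrite(f"pics/{n}0.png",cv2.cvtColor(c["img"],cv2.COLOR_RGB2BGR))
    print(n,c["fx"],c["fy"],c["cx"],c["cy"],c["camera_from_world"].__repr__(),[k for k in c])
print(manip.get_state(),manip.finger_overhang)
E
python3 -c "
import cv2
cv2.imwrite('pics/t0.png',cv2.resize(cv2.imread('pics/top0.png'),(800,600),interpolation=cv2.INTER_CUBIC))"
```

```text
top 484.16709560168067 484.16709560168067 251.229644019846 196.90722377502664 array([[ 1.68399928e-02, -9.99848803e-01, -4.33418402e-03,
        -1.25728516e+01],
       [ 9.93340234e-01,  1.62359042e-02,  1.14068287e-01,
        -5.44649126e+02],
       [-1.13980671e-01, -6.22622850e-03,  9.93463457e-01,
        -1.58609434e+03],
       [ 0.00000000e+00,  0.00000000e+00,  0.00000000e+00,
         1.00000000e+00]]) ['img', 'fx', 'fy', 'cx', 'cy', 'camera_from_world']
side 349.7625780729966 349.7625780729966 260.8884839751398 190.60178983528428 array([[-7.97743723e-01, -6.02925055e-01,  9.29146064e-03,
         4.22335686e+02],
       [ 4.27100207e-01, -5.54094415e-01,  7.14538167e-01,
        -2.78997080e+02],
       [-4.25664617e-01,  5.73986722e-01,  6.99534757e-01,
        -7.18127564e+02],
       [ 0.00000000e+00,  0.00000000e+00,  0.00000000e+00,
         1.00000000e+00]]) ['img', 'fx', 'fy', 'cx', 'cy', 'camera_from_world']
{'time': 0.1, 'q': array([ 1.12488790e+00,  2.45719943e-01,  1.55884913e+00, -2.43609304e-06,
        1.33871462e+00, -1.74094385e-01]), 'qvel': array([-0.00160984, -0.0025993 , -0.00265192,  0.00024732,  0.00183701,
        0.00045085]), 'effort': array([-1.99159490e-04, -4.16916132e+01, -3.15524733e+01,  6.86416752e-02,
        3.10868653e-02, -5.74356682e-05]), 'position': array([174.28023162, 625.67197288, 215.49418457]), 'eef_rot': array([-3.13992676e+00, -2.90582877e-04,  2.86977893e+00]), 'wrist_force': array([ 0.62656081,  0.45837501, -0.88721994]), 'moment': array([ 0.0342512 , -0.02179499,  0.03423813]), 'finger_gap': 93.9952689794673} 11.0
```

View pics/t0.png

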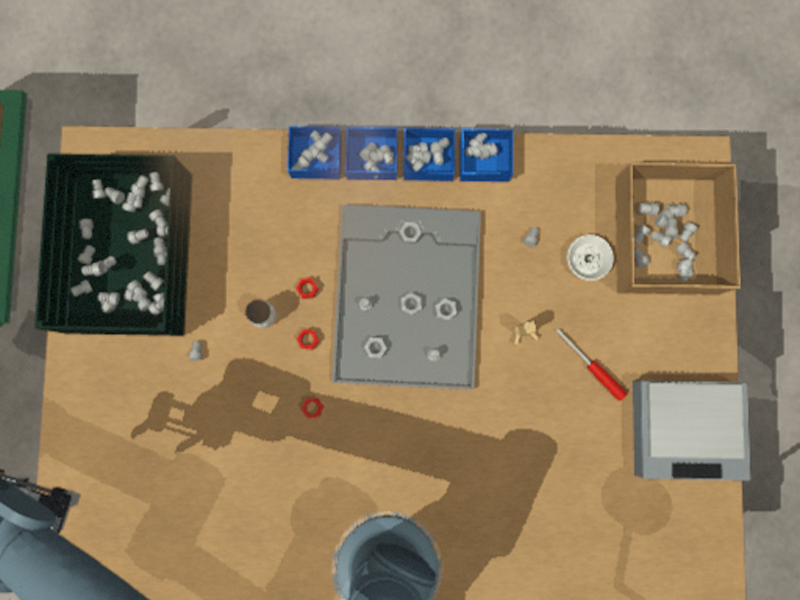

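View pics/side0.png

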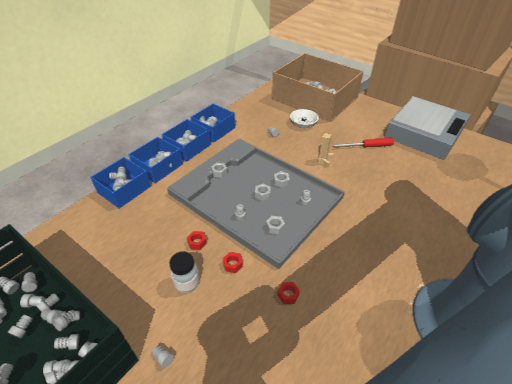

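```bash
cat > h.py <<'E'
import numpy as np, cv2
from bench import manip
def cam(n):
    c=manip.capture(n); return c
def proj(c,P):
    P=np.atleast_2d(P).astype(float); M=c["camera_from_world"]; q=P@M[:3,:3].T+M[:3,3]
    return np.c_[c["cx"]+c["fx"]*q[:,0]/-q[:,2], c["cy"]-c["fy"]*q[:,1]/-q[:,2]]
def unproj(c,uv,z):
    uv=np.atleast_2d(uv).astype(float); M=c["camera_from_world"];R=M[:3,:3];o=-R.T@M[:3,3]
    d=np.c_[(uv[:,0]-c["cx"])/c["fx"],-(uv[:,1]-c["cy"])/c["fy"],-np.ones(len(uv))]@R
    return o+d*((z-o[2])/d[:,2])[:,None]
def rect(c,x0,x1,y0,y1,z,s):
    # image: columns = -y world (left=+y), rows = -x world (top = far)
    w=int((y1-y0)*s);h=int((x1-x0)*s)
    W=np.array([[x1,y1,z],[x1,y0,z],[x0,y0,z],[x0,y1,z]]);src=proj(c,W).astype(np.float32)
    dst=np.array([[0,0],[w,0],[w,h],[0,h]],np.float32)
    im=cv2.warpPerspective(cv2.cvtColor(c["img"],cv2.COLOR_RGB2BGR),cv2.getPerspectiveTransform(src,dst),(w,h),flags=cv2.INTER_CUBIC)
    for x in range(int(np.ceil(x0/50)*50),int(x1),50):
        cv2.line(im,(0,int((x1-x)*s)),(6,int((x1-x)*s)),(0,0,255),1);cv2.putText(im,str(x),(8,int((x1-x)*s)+4),0,.35,(0,0,255))
    for y in range(int(np.ceil(y0/50)*50),int(y1),50):
        u=int((y1-y)*s);cv2.line(im,(u,0),(u,6),(0,0,255),1);cv2.putText(im,str(y),(u-8,16),0,.35,(0,0,255))
    return im
E
python3 - <<'E'
from h import *
c=cam("top")
s=512/800
for nm,uv,z in [("tray NL",(336,385),24),("NR",(475,387),24),("FR",(480,211),26),("FL",(344,206),26),("nut4",(410,231),30),("n1",(411,302),30),("n2",(446,308),30),("n3",(376,347),30),("tailA",(364,304),40),("tailB",(433,355),40),("pusher",(530,325),18),("jar",(259,313),85),("dish",(590,257),20)]:
    print(nm,unproj(c,np.array(uv)*s,z)[0].round(0))
im=rect(c,330,700,-290,190,26,1.6)
cv2.imwrite("pics/r0.png",im)
s=cam("side"); a=cv2.cvtColor(s["img"],cv2.COLOR_RGB2BGR)[125:270,160:360]
cv2.imwrite("pics/s0.png",cv2.resize(a,None,fx=4,fy=4,interpolation=cv2.INTER_CUBIC))
E
```

```text
tray NL [378. 114.  24.]
NR [ 379. -181.   24.]
FR [ 760. -190.   26.]
FL [767. 106.  26.]
nut4 [713. -38.  30.]
n1 [558. -43.  30.]
n2 [ 546. -118.   30.]
n3 [460.  30.  30.]
tailA [551.  57.  40.]
tailB [445. -91.  40.]
pusher [ 514. -299.   18.]
jar [523. 272.  85.]
dish [ 664. -429.   20.]
```

View pics/r0.png

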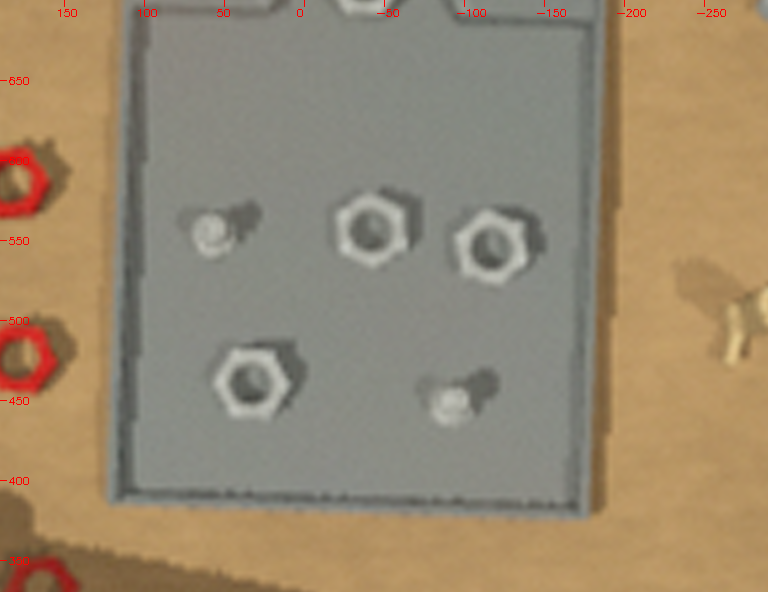

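View pics/s0.png

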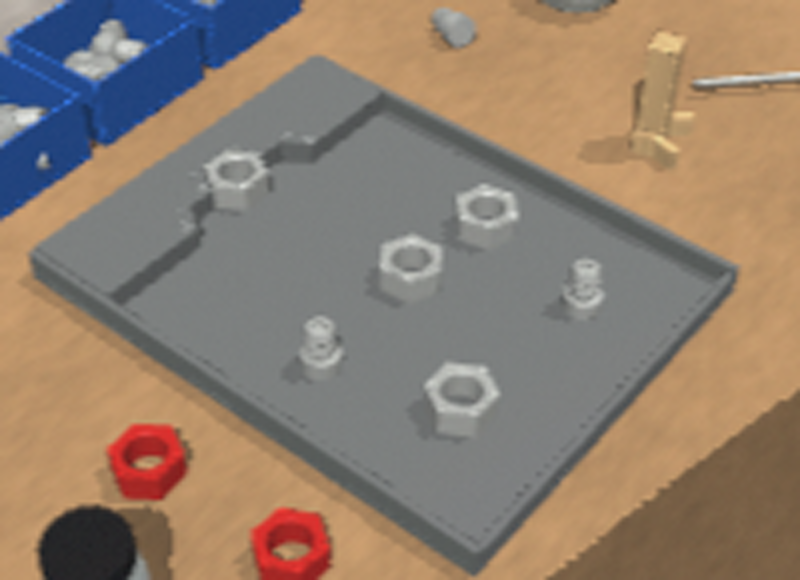

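```bash
cat > fit.py <<'E'
from h import *
from scipy.optimize import minimize
def hexpts(x,y,a,z,r=23.67):
    t=a+np.pi/6+np.arange(6)*np.pi/3
    return np.c_[x+r*np.cos(t),y+r*np.sin(t),np.full(6,z)]
def circ(x,y,z,r):
    t=np.arange(24)*np.pi/12;return np.c_[x+r*np.cos(t),y+r*np.sin(t),np.full(24,z)]
S=8
def nutscore(c,g,p,zf=8):
    x,y,a=p; u0,v0=(proj(c,[x,y,zf+11])[0]).astype(int)-14
    T=lambda P:np.round(((proj(c,P)-[u0,v0])+.5)*S-.5).astype(np.int32)
    m=np.full((28*S,28*S),0.,np.float32)
    top=T(hexpts(x,y,a,zf+22));bot=T(hexpts(x,y,a,zf))
    cv2.fillConvexPoly(m,cv2.convexHull(np.r_[top,bot]),.45)
    cv2.fillConvexPoly(m,top,1.)
    cv2.fillConvexPoly(m,T(circ(x,y,zf+22,13)),0.1)
    m=cv2.GaussianBlur(cv2.resize(m,(28,28),interpolation=cv2.INTER_AREA),(0,0),.6)
    I=g[v0:v0+28,u0:u0+28]; hull=cv2.resize((cv2.fillConvexPoly(np.zeros((28*S,28*S),np.uint8),cv2.convexHull(np.r_[top,bot]),255)),(28,28),interpolation=cv2.INTER_AREA)
    w=cv2.dilate(hull,np.ones((5,5)))>0
    return np.corrcoef(m[w],I[w])[0,1]
def fitnut(cs,x,y):
    out=[]
    for sel in (cs,cs[:1],cs[1:]):
        gs=[(c,cv2.cvtColor(c["img"],cv2.COLOR_RGB2GRAY).astype(np.float32)) for c in sel]
        f=lambda p:-sum(nutscore(c,g,(p[0],p[1],p[2]/20)) for c,g in gs)
        best=min((minimize(f,[x,y,a*20],method="Nelder-Mead",options=dict(initial_simplex=[[x,y,a*20],[x+4,y,a*20],[x,y+4,a*20],[x,y,a*20+4]])) for a in (-.35,0,.35)),key=lambda r:r.fun)
        k=best.x; out.append((k[0].round(1),k[1].round(1),round(float((k[2]/20+np.pi/6)%(np.pi/3)-np.pi/6),3),round(-best.fun/len(sel),3)))
    return out
E
python3 - <<'E'
from fit import *
cs=[cam("top"),cam("side")]
for n,x,y in [("nut4",713,-38),("n1",558,-43),("n2",546,-118),("n3",460,30)]: print(n,fitnut(cs,x,y))
# tray edge fit in top
c=cs[0]; g=cv2.GaussianBlur(cv2.cvtColor(c["img"],cv2.COLOR_RGB2GRAY).astype(np.float32),(0,0),.8)
G=np.hypot(cv2.Sobel(g,-1,1,0),cv2.Sobel(g,-1,0,1))
def seg(a,b,z,n=80): t=np.linspace(0,1,n)[:,None]; P=np.array(a)*(1-t)+np.array(b)*t; return np.c_[P,np.full(n,z)]
L=np.r_[seg((91,62),(91,143),26),seg((91,-62),(91,-143),26),seg((-205,145),(80,145),24),seg((-205,-145),(80,-145),24),seg((-215,-140),(-215,140),20)]
def f(p):
    a=p[2]/200;Q=L.copy();Q[:,:2]=L[:,:2]@np.array([[np.cos(a),np.sin(a)],[-np.sin(a),np.cos(a)]])+p[:2]
    q=proj(c,Q).astype(np.float32);return -cv2.remap(G,q[:,:1],q[:,1:],cv2.INTER_CUBIC).mean()
for s in ((601,-35),(598,-32),(604,-38)):
    r=min((minimize(f,[s[0],s[1],k],method="Nelder-Mead",options=dict(initial_simplex=[[s[0],s[1],k],[s[0]+4,s[1],k],[s[0],s[1]+4,k],[s[0],s[1],k+2]])) for k in (-6,-8)),key=lambda r:r.fun)
    x,y,a=r.x[0],r.x[1],r.x[2]/200; print("tray",x,y,a,r.fun,"spot_a",x+112*np.cos(a),y+112*np.sin(a))
# pusher crops
ims=[]
p=(508,-299,18)
for c in cs:
    u,v=proj(c,p)[0].astype(int); a=cv2.cvtColor(c["img"],cv2.COLOR_RGB2BGR)[v-20:v+20,u-20:u+20]; ims.append(cv2.resize(a,(400,400),interpolation=cv2.INTER_CUBIC)); print("crop origin",u-20,v-20)
cv2.imwrite("pics/p0.png",np.hstack(ims))
E
```

```text
nut4 [(np.float64(713.6), np.float64(-37.7), -0.067, np.float64(0.753)), (np.float64(712.9), np.float64(-36.9), -0.002, np.float64(0.757)), (np.float64(714.8), np.float64(-38.3), -0.092, np.float64(0.792))]
n1 [(np.float64(556.3), np.float64(-42.0), -0.457, np.float64(0.824)), (np.float64(555.4), np.float64(-41.3), -0.442, np.float64(0.81)), (np.float64(557.4), np.float64(-43.2), -0.495, np.float64(0.891))]
n2 [(np.float64(544.8), np.float64(-117.1), -0.323, np.float64(0.822)), (np.float64(544.0), np.float64(-116.3), -0.312, np.float64(0.814)), (np.float64(545.7), np.float64(-118.4), -0.329, np.float64(0.873))]
n3 [(np.float64(460.8), np.float64(33.0), -0.012, np.float64(0.805)), (np.float64(460.3), np.float64(33.6), -0.028, np.float64(0.799)), (np.float64(461.1), np.float64(31.4), -0.049, np.float64(0.86))]
tray 605.0744588092675 -33.41034371737929 -0.033130641394243716 -63.881473541259766 spot_a 717.0129966251641 -37.12029676817219
tray 595.2262762772102 -33.16787859332035 -0.03410986830525358 -68.30000305175781 spot_a 707.1611275397141 -36.98744307649426
tray 605.0527524550464 -33.43681873580921 -0.03307987657807865 -63.872703552246094 spot_a 716.991478461791 -37.14108924253014
crop origin 319 189
crop origin 304 133
```

View pics/p0.png

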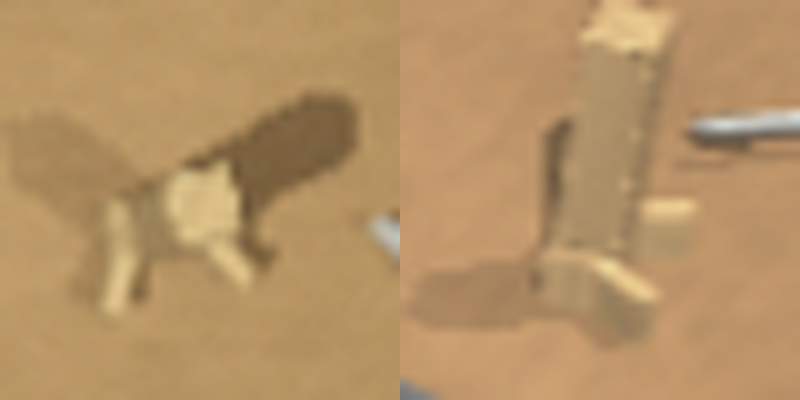

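```bash
cat > pose.py <<'E'
import sys
from h import *
E
python3 - <<'E'
from h import *
t,s=cam("top"),cam("side")
U=lambda c,uv,z:unproj(c,np.array(uv)-0.0,z)[0].round(1)
print("handle",U(t,(338.8,208.5),95),U(s,(326.4,134.7),95))
print("armL/R top",U(t,(329.7,219),18),U(t,(343,216.5),18))
print("arm side",U(s,(329,162),18),U(s,(332.5,153.5),18))
print("dish",U(t,(590*.64,257*.64),20),"driver tip",U(t,(558*.64,331*.64),8),"stray",U(t,(531*.64,236*.64),13))
E
```

```text
handle [ 504.7 -284.4   95. ] [ 506.2 -288.7   95. ]
armL/R top [ 476.1 -267.4   18. ] [ 485.3 -311.9   18. ]
arm side [ 475.  -271.1   18. ] [ 486.7 -314.4   18. ]
dish [ 663.5 -429.4   20. ] driver tip [ 502.6 -361.4    8. ] stray [ 709.3 -303.1   13. ]
```

```bash
cat > plan.py <<'E'
# usage: plan.py grip "x,y,z,yaw[,step_mm]" ... : prints rows, tool frame, nominal
import sys
from h import *
from scipy.spatial.transform import Rotation as Ro
s=manip.get_state(); p=np.array(s["position"]);R=Ro.from_euler("xyz",s["eef_rot"])
print("t",round(s["time"],2),"p",p.round(1),"rpy",np.round(s["eef_rot"],3),"F",np.round(s["wrist_force"],1),"gap",round(s["finger_gap"],1),"q6",round(s["q"][5],2))
g=float(sys.argv[1]);rows=[]
for a in sys.argv[2:]:
    v=[float(k) for k in a.split(",")]; tgt=np.array(v[:3]);st=v[4] if len(v)>4 else 20
    yaw=R.as_euler("xyz")[2]; dy=v[3]-yaw
    if len(v)<6: dy=(dy+np.pi)%(2*np.pi)-np.pi
    Rt=Ro.from_euler("xyz",[np.pi,0,v[3]])
    n=int(np.ceil(max(np.linalg.norm(tgt-p)/st,abs(np.degrees(dy))/3.98,.01)-1e-3))
    p0=p.copy()
    for i in range(1,n+1):
        q=p0+(tgt-p0)*i/n; Rq=Ro.from_euler("xyz",[np.pi,0,yaw+dy*i/n])
        d=(R.inv().apply(q-p)/20).round(2); w=(np.degrees((R.inv()*Rq).as_rotvec())/4).round(2)
        rows.append([*np.clip(w,-1,1),*np.clip(d,-1,1),g]); p=q;R=Rq
while len(rows)%5: rows.append([0,0,0,0,0,0,g])
for i in range(0,len(rows),5): print("[["+",".join("["+",".join(f"{k:g}" for k in (r+np.zeros(7)))+"]" for r in np.array(rows[i:i+5]))+"]]")
E
python3 plan.py 1 420,100,190,1.3 505.5,-286.5,170,0.21; python3 -m pendant '[[[0,0,1,0.5,-0.5,0,1],[0,0,1,0.5,-0.5,0,1],[0,0,1,0.5,-0.5,0,1],[0,0,1,0.5,-0.5,0,1],[0,0,1,0.5,-0.5,0,1]]]'
```

```text
t 0.4 p [174.5 626.1 216.3] rpy [-3.141 -0.     2.87 ] F [ 0.5 -1.  -0.5] gap 93.8 q6 -0.17
[[[0,0,0.75,-0.63,-0.73,0.04,1],[0,0,0.75,-0.67,-0.7,0.04,1],[0,0,0.75,-0.7,-0.66,0.04,1],[0,0,0.75,-0.74,-0.63,0.04,1],[0,0,0.75,-0.77,-0.59,0.04,1]]]
[[[0,0,0.75,-0.8,-0.55,0.04,1],[0,0,0.75,-0.83,-0.5,0.04,1],[0,0,0.75,-0.85,-0.46,0.04,1],[0,0,0.75,-0.87,-0.42,0.04,1],[0,0,0.75,-0.89,-0.37,0.04,1]]]
[[[0,0,0.75,-0.91,-0.32,0.04,1],[0,0,0.75,-0.93,-0.27,0.04,1],[0,0,0.75,-0.94,-0.22,0.04,1],[0,0,0.75,-0.95,-0.18,0.04,1],[0,0,0.75,-0.96,-0.13,0.04,1]]]
[[[0,0,0.75,-0.96,-0.07,0.04,1],[0,0,0.75,-0.97,-0.02,0.04,1],[0,0,0.75,-0.97,0.03,0.04,1],[0,0,0.75,-0.96,0.08,0.04,1],[0,0,0.75,-0.96,0.13,0.04,1]]]
[[[0,0,0.75,-0.95,0.18,0.04,1],[0,0,0.75,-0.94,0.23,0.04,1],[0,0,0.75,-0.93,0.28,0.04,1],[0,0,0.75,-0.91,0.32,0.04,1],[0,0,0.75,-0.89,0.37,0.04,1]]]
[[[0,0,0.75,-0.87,0.42,0.04,1],[0,0,0.75,-0.85,0.46,0.04,1],[0,0,0.75,-0.82,0.51,0.04,1],[0,0,0.75,-0.8,0.55,0.04,1],[0,0,0.75,-0.77,0.59,0.04,1]]]
[[[0,0,0.78,-0.87,0.46,0.05,1],[0,0,0.78,-0.85,0.51,0.05,1],[0,0,0.78,-0.82,0.56,0.05,1],[0,0,0.78,-0.79,0.6,0.05,1],[0,0,0.78,-0.75,0.64,0.05,1]]]
[[[0,0,0.78,-0.72,0.68,0.05,1],[0,0,0.78,-0.68,0.72,0.05,1],[0,0,0.78,-0.64,0.76,0.05,1],[0,0,0.78,-0.6,0.79,0.05,1],[0,0,0.78,-0.55,0.82,0.05,1]]]
[[[0,0,0.78,-0.51,0.85,0.05,1],[0,0,0.78,-0.46,0.88,0.05,1],[0,0,0.78,-0.41,0.9,0.05,1],[0,0,0.78,-0.36,0.92,0.05,1],[0,0,0.78,-0.31,0.94,0.05,1]]]
[[[0,0,0.78,-0.26,0.96,0.05,1],[0,0,0.78,-0.21,0.97,0.05,1],[0,0,0.78,-0.15,0.98,0.05,1],[0,0,0.78,-0.1,0.98,0.05,1],[0,0,0.78,-0.05,0.99,0.05,1]]]
time: 1.02
position: [108.0, 600.0, 216.3]
eef_rot: [-3.142, 0.0, 2.508]
wrist_force: [0.4, 0.5, 0.1]
finger_gap: 94.1
```

```bash
python3 plan.py 1 420,120,180,1.0 505.5,-286.5,150,0.21
```

```text
t 1.02 p [108.  600.  216.3] rpy [-3.142  0.     2.508] F [0.4 0.5 0.1] gap 94.1 q6 0.27
[[[0,0,0.74,-0.92,-0.35,0.06,1],[0,0,0.74,-0.94,-0.3,0.06,1],[0,0,0.74,-0.95,-0.25,0.06,1],[0,0,0.74,-0.97,-0.2,0.06,1],[0,0,0.74,-0.98,-0.15,0.06,1]]]
[[[0,0,0.74,-0.98,-0.1,0.06,1],[0,0,0.74,-0.99,-0.05,0.06,1],[0,0,0.74,-0.99,0,0.06,1],[0,0,0.74,-0.99,0.05,0.06,1],[0,0,0.74,-0.98,0.11,0.06,1]]]
[[[0,0,0.74,-0.97,0.16,0.06,1],[0,0,0.74,-0.97,0.21,0.06,1],[0,0,0.74,-0.95,0.26,0.06,1],[0,0,0.74,-0.94,0.31,0.06,1],[0,0,0.74,-0.92,0.35,0.06,1]]]
[[[0,0,0.74,-0.9,0.4,0.06,1],[0,0,0.74,-0.88,0.45,0.06,1],[0,0,0.74,-0.85,0.49,0.06,1],[0,0,0.74,-0.83,0.54,0.06,1],[0,0,0.74,-0.8,0.58,0.06,1]]]
[[[0,0,0.74,-0.77,0.62,0.06,1],[0,0,0.74,-0.73,0.66,0.06,1],[0,0,0.74,-0.7,0.7,0.06,1],[0,0,0.74,-0.66,0.73,0.06,1],[0,0,0.74,-0.62,0.77,0.06,1]]]
[[[0,0,0.74,-0.58,0.8,0.06,1],[0,0,0.74,-0.54,0.83,0.06,1],[0,0,0.74,-0.5,0.85,0.06,1],[0,0,0.74,-0.45,0.88,0.06,1],[0,0,0.54,-0.7,0.69,0.07,1]]]
[[[0,0,0.54,-0.68,0.72,0.07,1],[0,0,0.54,-0.65,0.75,0.07,1],[0,0,0.54,-0.62,0.77,0.07,1],[0,0,0.54,-0.59,0.79,0.07,1],[0,0,0.54,-0.56,0.81,0.07,1]]]
[[[0,0,0.54,-0.53,0.83,0.07,1],[0,0,0.54,-0.5,0.85,0.07,1],[0,0,0.54,-0.47,0.87,0.07,1],[0,0,0.54,-0.43,0.89,0.07,1],[0,0,0.54,-0.4,0.9,0.07,1]]]
[[[0,0,0.54,-0.37,0.92,0.07,1],[0,0,0.54,-0.33,0.93,0.07,1],[0,0,0.54,-0.3,0.94,0.07,1],[0,0,0.54,-0.26,0.95,0.07,1],[0,0,0.54,-0.22,0.96,0.07,1]]]
[[[0,0,0.54,-0.19,0.97,0.07,1],[0,0,0.54,-0.15,0.98,0.07,1],[0,0,0.54,-0.11,0.98,0.07,1],[0,0,0.54,-0.08,0.99,0.07,1],[0,0,0.54,-0.04,0.99,0.07,1]]]
```

```bash
(python3 -m pendant '[[[0,0,0.74,-0.92,-0.35,0.06,1],[0,0,0.74,-0.94,-0.3,0.06,1],[0,0,0.74,-0.95,-0.25,0.06,1],[0,0,0.74,-0.97,-0.2,0.06,1],[0,0,0.74,-0.98,-0.15,0.06,1]]]'
python3 -m pendant '[[[0,0,0.74,-0.98,-0.1,0.06,1],[0,0,0.74,-0.99,-0.05,0.06,1],[0,0,0.74,-0.99,0,0.06,1],[0,0,0.74,-0.99,0.05,0.06,1],[0,0,0.74,-0.98,0.11,0.06,1]]]'
python3 -m pendant '[[[0,0,0.74,-0.97,0.16,0.06,1],[0,0,0.74,-0.97,0.21,0.06,1],[0,0,0.74,-0.95,0.26,0.06,1],[0,0,0.74,-0.94,0.31,0.06,1],[0,0,0.74,-0.92,0.35,0.06,1]]]'
python3 -m pendant '[[[0,0,0.74,-0.9,0.4,0.06,1],[0,0,0.74,-0.88,0.45,0.06,1],[0,0,0.74,-0.85,0.49,0.06,1],[0,0,0.74,-0.83,0.54,0.06,1],[0,0,0.74,-0.8,0.58,0.06,1]]]'
python3 -m pendant '[[[0,0,0.74,-0.77,0.62,0.06,1],[0,0,0.74,-0.73,0.66,0.06,1],[0,0,0.74,-0.7,0.7,0.06,1],[0,0,0.74,-0.66,0.73,0.06,1],[0,0,0.74,-0.62,0.77,0.06,1]]]'
python3 -m pendant '[[[0,0,0.74,-0.58,0.8,0.06,1],[0,0,0.74,-0.54,0.83,0.06,1],[0,0,0.74,-0.5,0.85,0.06,1],[0,0,0.74,-0.45,0.88,0.06,1],[0,0,0.54,-0.7,0.69,0.07,1]]]'
python3 -m pendant '[[[0,0,0.54,-0.68,0.72,0.07,1],[0,0,0.54,-0.65,0.75,0.07,1],[0,0,0.54,-0.62,0.77,0.07,1],[0,0,0.54,-0.59,0.79,0.07,1],[0,0,0.54,-0.56,0.81,0.07,1]]]'
python3 -m pendant '[[[0,0,0.54,-0.53,0.83,0.07,1],[0,0,0.54,-0.5,0.85,0.07,1],[0,0,0.54,-0.47,0.87,0.07,1],[0,0,0.54,-0.43,0.89,0.07,1],[0,0,0.54,-0.4,0.9,0.07,1]]]')|grep -E "time|pos|rot"|tail -3; python3 plan.py 1 505.5,-286.5,130,0.21 505.5,-286.5,64,.21
```

```text
time: 6.02
position: [425.9, -156.2, 162.9]
eef_rot: [3.138, -0.011, 0.449]
t 6.03 p [ 425.9 -156.2  162.9] rpy [ 3.138 -0.011  0.449] F [ 0.3  0.3 -0.9] gap 93.7 q6 0.51
[[[0.04,-0.16,0.43,0.09,0.95,0.21,1],[0,0,0.43,0.12,0.95,0.21,1],[0,0,0.43,0.15,0.94,0.21,1],[0,0,0.43,0.18,0.94,0.21,1],[0,0,0.43,0.21,0.93,0.21,1]]]
[[[0,0,0.43,0.24,0.92,0.21,1],[0,0,0.43,0.26,0.92,0.21,1],[0,0,0.43,0.29,0.91,0.21,1],[0,0,0,0,0,0.82,1],[0,0,0,0,0,0.82,1]]]
[[[0,0,0,0,0,0.82,1],[0,0,0,0,0,0.82,1],[0,0,0,0,0,0,1],[0,0,0,0,0,0,1],[0,0,0,0,0,0,1]]]
```

```bash
(python3 -m pendant '[[[0.04,-0.16,0.43,0.09,0.95,0.21,1],[0,0,0.43,0.12,0.95,0.21,1],[0,0,0.43,0.15,0.94,0.21,1],[0,0,0.43,0.18,0.94,0.21,1],[0,0,0.43,0.21,0.93,0.21,1]]]'
python3 -m pendant '[[[0,0,0.43,0.24,0.92,0.21,1],[0,0,0.43,0.26,0.92,0.21,1],[0,0,0.43,0.29,0.91,0.21,1],[0,0,0,0,0,0,1],[0,0,0,0,0,0,1]]]')|grep -E "time|pos|rot"|tail -3; python3 plan.py 1 505.5,-286.5,64,.21; python3 - <<'E'
from h import *
ims=[]
for n in("top","side"):
    c=cam(n);u,v=proj(c,(505,-287,50))[0].astype(int);a=cv2.cvtColor(c["img"],cv2.COLOR_RGB2BGR)[v-30:v+30,u-30:u+30];ims.append(cv2.resize(a,(400,400),interpolation=cv2.INTER_CUBIC))
cv2.imwrite("pics/g0.png",np.hstack(ims))
E
```

```text
time: 7.28
position: [499.0, -297.4, 128.8]
eef_rot: [3.141, -0.0, 0.178]
t 7.28 p [ 499.  -297.4  128.8] rpy [ 3.141 -0.     0.178] F [0.1 0.7 0.3] gap 94.0 q6 0.66
[[[0.01,-0.01,-0.11,0.1,-0.12,0.81,1],[0,0,-0.11,0.11,-0.12,0.81,1],[0,0,-0.11,0.11,-0.12,0.81,1],[0,0,-0.11,0.11,-0.12,0.81,1],[0,0,0,0,0,0,1]]]
```

View pics/g0.png

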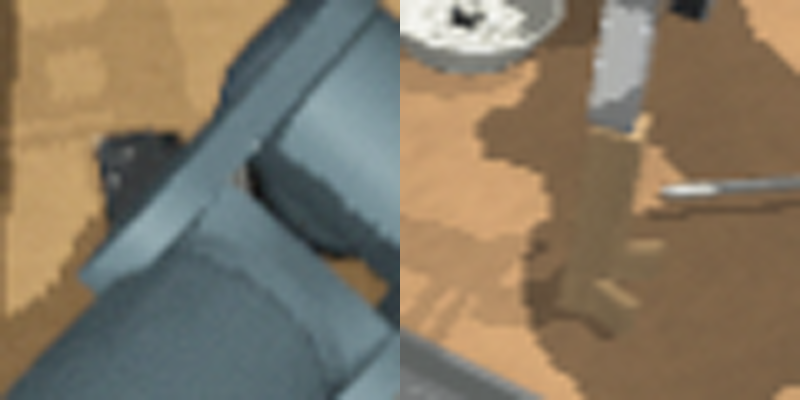

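```bash
(python3 -m pendant '[[[0,0,-0.11,0.1,-0.12,0,1],[0,0,-0.11,0.11,-0.12,0,1],[0,0,-0.11,0.11,-0.12,0.6,1],[0,0,-0.11,0.11,-0.12,0.81,1],[0,0,0,0,0,0.81,1]]]'
python3 -m pendant '[[[0,0,0,0,0,0.81,1],[0,0,0,0,0,0.2,1],[0,0,0,0,0,0,1],[0,0,0,0,0,0,0.2],[0,0,0,0,0,0,-0.4]]]' 45
python3 -m pendant '[[[0,0,0,0,0,0,-1],[0,0,0,0,0,0,-1],[0,0,0,0,0,0,-1],[0,0,0,0,0,0,-1],[0,0,0,0,0,0,-1]]]' 45); python3 plan.py -1 505.5,-287,90,.21
```

```text
time: 8.0
position: [506.6, -284.4, 83.1]
eef_rot: [3.139, -0.002, 0.213]
wrist_force: [0.4, -0.7, -0.3]
finger_gap: 93.8
time: 8.62
position: [505.7, -284.0, 59.3]
eef_rot: [3.142, 0.0, 0.213]
wrist_force: [0.5, 0.1, -1.0]
finger_gap: 77.2
time: 9.25
position: [506.2, -284.5, 60.4]
eef_rot: [3.14, -0.001, 0.213]
wrist_force: [-0.1, -0.0, 0.1]
finger_gap: 27.9
t 9.25 p [ 506.2 -284.5   60.4] rpy [ 3.14e+00 -1.00e-03  2.13e-01] F [-0.1 -0.   0.1] gap 27.9 q6 0.65
[[[0.02,-0.01,0.02,-0.03,0.06,-0.74,-1],[0,0,0.02,-0.03,0.06,-0.74,-1],[0,0,0,0,0,0,-1],[0,0,0,0,0,0,-1],[0,0,0,0,0,0,-1]]]
```

```bash
python3 -m pendant '[[[0,0,0,0,0,0,-1],[0,0,0,0,0,0,-1],[0,0,0,0,0,0,-1],[0,0,0,0,0,-1,-1],[0,0,0,0,0,-1,-1]]]' 45;python3 -m pendant '[[[0,0,0,0,0,-1,-1],[0,0,0,0,0,0,-1],[0,0,0,0,0,0,-1],[0,0,0,0,0,0,-1],[0,0,0,0,0,0,-1]]]'; python3 - <<'E'
from h import *
c=cam("side");s=manip.get_state();p=s["position"];u,v=proj(c,(p[0],p[1],p[2]-30))[0].astype(int);a=cv2.cvtColor(c["img"],cv2.COLOR_RGB2BGR)[v-30:v+30,u-40:u+40];im=cv2.resize(a,(800,600),interpolation=cv2.INTER_CUBIC)
cv2.imwrite("pics/g1.png",im); print(u-40,v-30,p,s["eef_rot"])
E
```

```text
time: 9.88
position: [505.0, -283.5, 100.6]
eef_rot: [-3.14, 0.002, 0.213]
wrist_force: [0.4, 0.6, -0.7]
finger_gap: 22.2
time: 10.5
position: [505.5, -283.8, 123.7]
eef_rot: [3.141, -0.0, 0.213]
wrist_force: [0.5, 0.4, -1.1]
finger_gap: 22.0
285 105 [ 505.45925984 -283.77070116  123.67495451] [ 3.14113407e+00 -3.81349783e-05  2.12773354e-01]
```

View pics/g1.png

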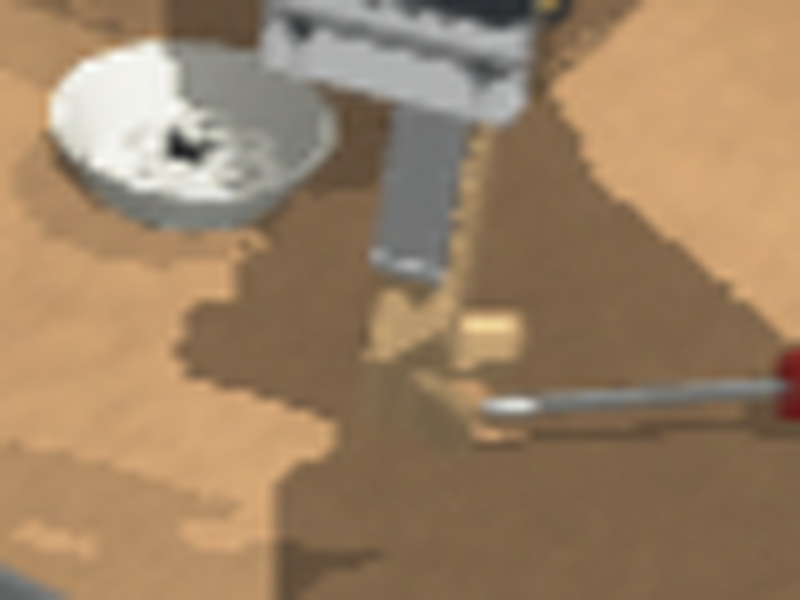

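```bash
python3 plan.py -1 504,-103.4,130,2.819
```

```text
t 10.55 p [ 505.5 -283.8  123.7] rpy [ 3.141 -0.     0.213] F [ 0.7  0.4 -0.9] gap 22.2 q6 0.65
[[[0.01,0,-0.98,0.05,-0.23,-0.01,-1],[0,0,-0.98,0.06,-0.23,-0.01,-1],[0,0,-0.98,0.08,-0.22,-0.01,-1],[0,0,-0.98,0.09,-0.22,-0.01,-1],[0,0,-0.98,0.11,-0.21,-0.01,-1]]]
[[[0,0,-0.98,0.12,-0.2,-0.01,-1],[0,0,-0.98,0.14,-0.19,-0.01,-1],[0,0,-0.98,0.15,-0.18,-0.01,-1],[0,0,-0.98,0.16,-0.17,-0.01,-1],[0,0,-0.98,0.17,-0.16,-0.01,-1]]]
[[[0,0,-0.98,0.18,-0.15,-0.01,-1],[0,0,-0.98,0.19,-0.14,-0.01,-1],[0,0,-0.98,0.2,-0.12,-0.01,-1],[0,0,-0.98,0.21,-0.11,-0.01,-1],[0,0,-0.98,0.22,-0.09,-0.01,-1]]]
[[[0,0,-0.98,0.22,-0.08,-0.01,-1],[0,0,-0.98,0.23,-0.06,-0.01,-1],[0,0,-0.98,0.23,-0.05,-0.01,-1],[0,0,-0.98,0.24,-0.03,-0.01,-1],[0,0,-0.98,0.24,-0.01,-0.01,-1]]]
[[[0,0,-0.98,0.24,0,-0.01,-1],[0,0,-0.98,0.24,0.02,-0.01,-1],[0,0,-0.98,0.23,0.03,-0.01,-1],[0,0,-0.98,0.23,0.05,-0.01,-1],[0,0,-0.98,0.23,0.07,-0.01,-1]]]
[[[0,0,-0.98,0.22,0.08,-0.01,-1],[0,0,-0.98,0.22,0.1,-0.01,-1],[0,0,-0.98,0.21,0.11,-0.01,-1],[0,0,-0.98,0.2,0.12,-0.01,-1],[0,0,-0.98,0.19,0.14,-0.01,-1]]]
[[[0,0,-0.98,0.18,0.15,-0.01,-1],[0,0,-0.98,0.17,0.16,-0.01,-1],[0,0,-0.98,0.16,0.17,-0.01,-1],[0,0,-0.98,0.15,0.19,-0.01,-1],[0,0,-0.98,0.13,0.2,-0.01,-1]]]
[[[0,0,-0.98,0.12,0.2,-0.01,-1],[0,0,-0.98,0.11,0.21,-0.01,-1],[0,0,-0.98,0.09,0.22,-0.01,-1],[0,0,0,0,0,0,-1],[0,0,0,0,0,0,-1]]]
```

```bash
(python3 -m pendant '[[[0,0,-0.98,0.05,-0.23,-0.02,-1],[0,0,-0.98,0.06,-0.23,-0.02,-1],[0,0,-0.98,0.08,-0.22,-0.02,-1],[0,0,-0.98,0.09,-0.22,-0.02,-1],[0,0,-0.98,0.11,-0.21,-0.02,-1]]]'
python3 -m pendant '[[[0,0,-0.98,0.12,-0.2,-0.01,-1],[0,0,-0.98,0.14,-0.19,-0.01,-1],[0,0,-0.98,0.15,-0.18,-0.01,-1],[0,0,-0.98,0.16,-0.17,-0.01,-1],[0,0,-0.98,0.17,-0.16,-0.01,-1]]]'
python3 -m pendant '[[[0,0,-0.98,0.18,-0.15,-0.01,-1],[0,0,-0.98,0.19,-0.14,-0.01,-1],[0,0,-0.98,0.2,-0.12,-0.01,-1],[0,0,-0.98,0.21,-0.11,-0.01,-1],[0,0,-0.98,0.22,-0.09,-0.01,-1]]]'
python3 -m pendant '[[[0,0,-0.98,0.22,-0.08,-0.01,-1],[0,0,-0.98,0.23,-0.06,-0.01,-1],[0,0,-0.98,0.23,-0.05,-0.01,-1],[0,0,-0.98,0.24,-0.03,-0.01,-1],[0,0,-0.98,0.24,-0.01,-0.01,-1]]]'
python3 -m pendant '[[[0,0,-0.98,0.24,0,-0.01,-1],[0,0,-0.98,0.24,0.02,-0.01,-1],[0,0,-0.98,0.23,0.03,-0.01,-1],[0,0,-0.98,0.23,0.05,-0.01,-1],[0,0,-0.98,0.23,0.07,-0.01,-1]]]'
python3 -m pendant '[[[0,0,-0.98,0.22,0.08,-0.01,-1],[0,0,-0.98,0.22,0.1,-0.01,-1],[0,0,-0.98,0.21,0.11,-0.01,-1],[0,0,-0.98,0.2,0.12,-0.01,-1],[0,0,-0.98,0.19,0.14,-0.01,-1]]]'
python3 -m pendant '[[[0,0,-0.98,0.18,0.15,-0.01,-1],[0,0,-0.98,0.17,0.16,-0.01,-1],[0,0,-0.98,0.16,0.17,-0.01,-1],[0,0,-0.98,0.15,0.19,-0.01,-1],[0,0,-0.98,0.13,0.2,-0.01,-1]]]')|tail -5; python3 plan.py -1 504,-103.4,120,2.819 504,-103.4,74,2.819
```

```text
time: 14.92
position: [490.4, -108.7, 118.0]
eef_rot: [3.138, -0.028, 2.687]
wrist_force: [0.5, -0.4, -0.8]
finger_gap: 22.0
t 14.93 p [ 490.4 -108.7  118. ] rpy [ 3.138 -0.028  2.687] F [ 0.5 -0.4 -0.8] gap 22.0 q6 -1.56
[[[0.06,-0.39,-0.94,-0.25,0.27,-0.06,-1],[0,0,-0.94,-0.27,0.25,-0.05,-1],[0,0,0,0,0,0.77,-1],[0,0,0,0,0,0.77,-1],[0,0,0,0,0,0.77,-1]]]
```

```bash
(python3 -m pendant '[[[0.06,-0.39,-0.94,-0.25,0.27,0,-1],[0,0,-0.94,-0.27,0.25,0,-1],[0,0,0,0,0,0,-1],[0,0,0,0,0,0.77,-1],[0,0,0,0,0,0.77,-1]]]')|tail -5; python3 plan.py -1 504,-103.4,70.5,2.819
python3 - <<'E'
from h import *
c=cam("side")
a=cv2.cvtColor(c["img"],cv2.COLOR_RGB2BGR)[125:255,200:375];im=cv2.resize(a,None,fx=4.5,fy=4.5,interpolation=cv2.INTER_CUBIC)
cv2.imwrite("pics/a1.png",im)
E
```

```text
time: 15.55
position: [503.8, -103.1, 84.8]
eef_rot: [-3.141, -0.0, 2.821]
wrist_force: [0.4, -0.2, -2.0]
finger_gap: 21.9
t 15.55 p [ 503.8 -103.1   84.8] rpy [-3.141 -0.     2.821] F [ 0.4 -0.2 -2. ] gap 21.9 q6 -1.67
[[[0,0,0.03,-0.01,-0.01,0.72,-1],[0,0,0,0,0,0,-1],[0,0,0,0,0,0,-1],[0,0,0,0,0,0,-1],[0,0,0,0,0,0,-1]]]
```

View pics/a1.png

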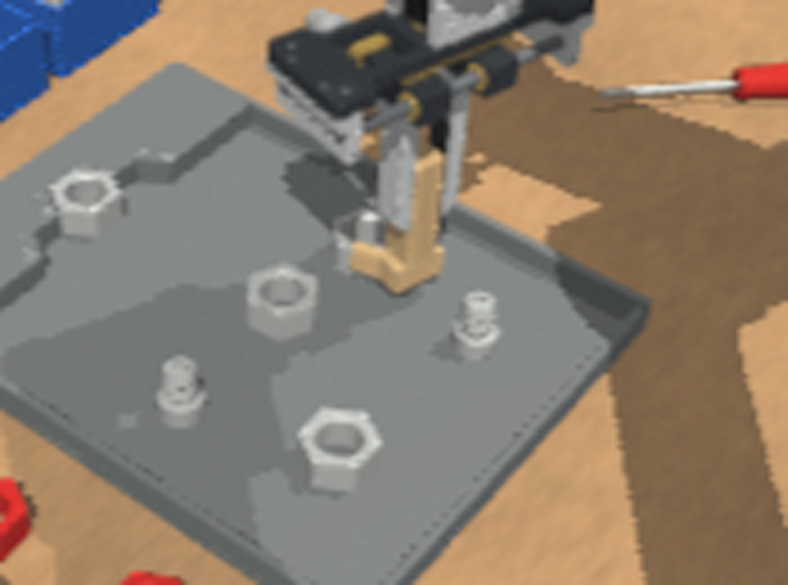

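```bash
python3 plan.py -1 504,-103.4,70.5,2.819  515.4,-107.3,70.5,2.819,6 566,-117.5,70.5,3.108,7 637,-71,70.5,3.108,10
```

```text
t 15.6 p [ 502.3 -102.5   82.6] rpy [ 3.141 -0.004  2.821] F [-1.1 -0.3 -1.6] gap 21.5 q6 -1.67
[[[0,-0.06,0.03,-0.1,-0.02,0.6,-1],[0,0,0,-0.2,0,0,-1],[0,0,0,-0.2,0,0,-1],[0,0,0,-0.2,0,0,-1],[0,0,-0.52,-0.32,0.04,0,-1]]]
[[[0,0,-0.52,-0.32,0.03,0,-1],[0,0,-0.52,-0.32,0.02,0,-1],[0,0,-0.52,-0.32,0,0,-1],[0,0,-0.52,-0.32,-0.01,0,-1],[0,0,-0.52,-0.32,-0.02,0,-1]]]
[[[0,0,-0.52,-0.32,-0.03,0,-1],[0,0,-0.52,-0.32,-0.04,0,-1],[0,0,0,-0.39,0.27,0,-1],[0,0,0,-0.39,0.27,0,-1],[0,0,0,-0.39,0.27,0,-1]]]
[[[0,0,0,-0.39,0.27,0,-1],[0,0,0,-0.39,0.27,0,-1],[0,0,0,-0.39,0.27,0,-1],[0,0,0,-0.39,0.27,0,-1],[0,0,0,-0.39,0.27,0,-1]]]
[[[0,0,0,-0.39,0.27,0,-1],[0,0,0,0,0,0,-1],[0,0,0,0,0,0,-1],[0,0,0,0,0,0,-1],[0,0,0,0,0,0,-1]]]
```

```bash
python3 -m pendant '[[[0,-0.06,0.03,-0.1,-0.02,0.6,-1],[0,0,0,-0.2,0,0,-1],[0,0,0,-0.2,0,0,-1],[0,0,0,-0.2,0,0,-1],[0,0,-0.52,-0.32,0.04,0,-1]]]'
python3 -m pendant '[[[0,0,-0.52,-0.32,0.03,0,-1],[0,0,-0.52,-0.32,0.02,0,-1],[0,0,-0.52,-0.32,0,0,-1],[0,0,-0.52,-0.32,-0.01,0,-1],[0,0,-0.52,-0.32,-0.02,0,-1]]]'; python3 plan.py -1 566,-117.5,70.5,3.108,7 637,-71,70.5,3.108,10
```

```text
time: 16.23
position: [520.9, -108.6, 68.2]
eef_rot: [3.141, -0.005, 2.856]
wrist_force: [-2.8, 0.2, 0.9]
finger_gap: 22.1
time: 16.85
position: [554.8, -115.5, 68.2]
eef_rot: [3.141, -0.005, 3.05]
wrist_force: [-2.6, 0.8, 0.8]
finger_gap: 21.8
t 16.85 p [ 554.8 -115.5   68.2] rpy [ 3.141 -0.005  3.05 ] F [-2.6  0.8  0.8] gap 21.8 q6 -1.88
[[[0.01,-0.06,-0.41,-0.28,-0.02,-0.06,-1],[0,0,-0.41,-0.28,-0.03,-0.06,-1],[0,0,0,-0.39,0.27,0,-1],[0,0,0,-0.39,0.27,0,-1],[0,0,0,-0.39,0.27,0,-1]]]
[[[0,0,0,-0.39,0.27,0,-1],[0,0,0,-0.39,0.27,0,-1],[0,0,0,-0.39,0.27,0,-1],[0,0,0,-0.39,0.27,0,-1],[0,0,0,-0.39,0.27,0,-1]]]
[[[0,0,0,-0.39,0.27,0,-1],[0,0,0,0,0,0,-1],[0,0,0,0,0,0,-1],[0,0,0,0,0,0,-1],[0,0,0,0,0,0,-1]]]
```

```bash
python3 -m pendant '[[[0.01,-0.06,-0.41,-0.28,-0.02,-0.01,-1],[0,0,-0.41,-0.28,-0.03,0,-1],[0,0,0,-0.39,0.27,0,-1],[0,0,0,-0.39,0.27,0,-1],[0,0,0,-0.39,0.27,0,-1]]]'
python3 -m pendant '[[[0,0,0,-0.39,0.27,0,-1],[0,0,0,-0.39,0.27,0,-1],[0,0,0,-0.39,0.27,0,-1],[0,0,0,-0.39,0.27,0,-1],[0,0,0,-0.39,0.27,0,-1]]]'; python3 plan.py -1  637,-70.5,69,3.108,10 655,-71.5,69,3.108,6 660.6,-71.7,69,3.108,3
python3 - <<'E'
from fit import *
c=cam("side");g=cv2.cvtColor(c["img"],cv2.COLOR_RGB2BGR)
s=manip.get_state()["position"]; print(fitnut([c,c],s[0]+31,s[1]-1)[0])
E
```

```text
time: 17.48
position: [592.8, -101.6, 68.3]
eef_rot: [-3.141, 0.002, 3.111]
wrist_force: [-1.3, -0.8, -0.8]
finger_gap: 21.6
time: 18.1
position: [635.5, -73.5, 68.3]
eef_rot: [-3.141, 0.002, 3.112]
wrist_force: [-1.0, -0.8, 0.6]
finger_gap: 21.8
t 18.1 p [635.5 -73.5  68.3] rpy [-3.141e+00  2.000e-03  3.112e+00] F [-1.  -0.8  0.6] gap 21.8 q6 -1.83
[[[-0.01,0.03,0.06,-0.07,0.15,-0.04,-1],[0,0,0,-0.23,0,0,-1],[0,0,0,-0.23,0,0,-1],[0,0,0,-0.23,0,0,-1],[0,0,0,-0.23,0,0,-1]]]
[[[0,0,0,-0.14,0,0,-1],[0,0,0,-0.14,0,0,-1],[0,0,0,0,0,0,-1],[0,0,0,0,0,0,-1],[0,0,0,0,0,0,-1]]]
(np.float64(661.1), np.float64(-73.3), -0.043, np.float64(0.408))
```

```bash
python3 -m pendant '[[[-0.01,0.03,0.06,-0.07,0.15,-0.03,-1],[0,0,0,-0.23,0,0,-1],[0,0,0,-0.23,0,0,-1],[0,0,0,-0.23,0,0,-1],[0,0,0,-0.23,0,0,-1]]]'
python3 -m pendant '[[[0,0,0,-0.14,0,0,-1],[0,0,0,0,0,0,-1],[0,0,0,0,0,0,-1],[0,0,0,0,0,0,-1],[0,0,0,0,0,0,-1]]]'; python3 plan.py -1 660.6,-71.7,69,3.108,3
python3 - <<'E'
from fit import *
c=cam("side");g=cv2.cvtColor(c["img"],cv2.COLOR_RGB2BGR)
s=manip.get_state()["position"]; print(fitnut([c,c],s[0]+27,s[1]-1)[0])
c=cam("side")
a=cv2.cvtColor(c["img"],cv2.COLOR_RGB2BGR)[130:210,180:290];im=cv2.resize(a,None,fx=7,fy=7,interpolation=cv2.INTER_CUBIC)
cv2.imwrite("pics/a2.png",im)
E
```

```text
time: 18.77
position: [656.3, -70.1, 68.8]
eef_rot: [3.14, -0.002, 3.108]
wrist_force: [-10.8, -0.7, 6.2]
finger_gap: 21.7
time: 19.4
position: [656.4, -70.2, 68.4]
eef_rot: [3.14, -0.013, 3.108]
wrist_force: [-2.7, 0.6, 0.7]
finger_gap: 22.0
t 19.4 p [656.4 -70.2  68.4] rpy [ 3.14  -0.013  3.108] F [-2.7  0.6  0.7] gap 22.0 q6 -1.81
[[[0.03,-0.18,0,-0.11,-0.03,-0.02,-1],[0,0,0,-0.11,-0.03,-0.01,-1],[0,0,0,0,0,0,-1],[0,0,0,0,0,0,-1],[0,0,0,0,0,0,-1]]]
(np.float64(676.5), np.float64(-70.0), -0.454, np.float64(0.344))
```

View pics/a2.png

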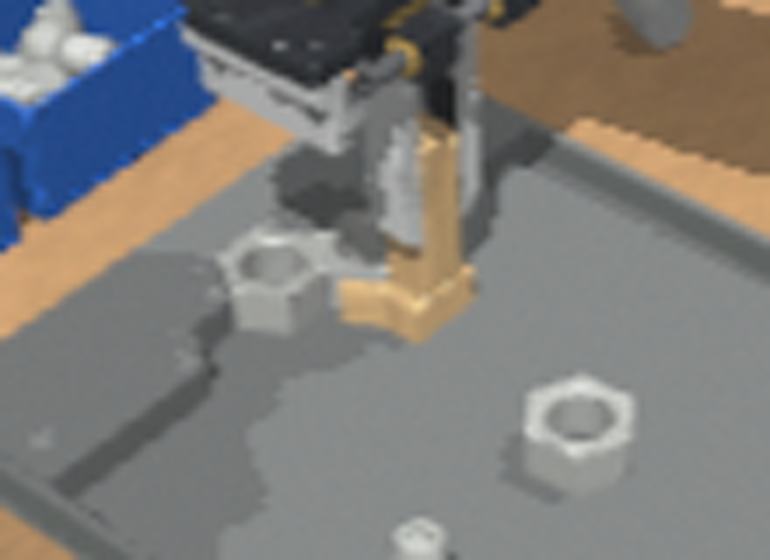

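```bash
python3 -m pendant '[[[0.03,-0.18,0,-0.1,-0.07,-0.02,-1],[0,0,0,-0.15,0,-0.01,-1],[0,0,0,-0.2,0,0,-1],[0,0,0,-0.2,0,0,-1],[0,0,0,-0.25,0,0,-1]]]';  python3 plan.py -1 
```

```text
time: 20.12
position: [659.6, -71.2, 69.1]
eef_rot: [3.14, -0.044, 3.112]
wrist_force: [-21.2, 0.4, 15.0]
finger_gap: 22.1
t 20.12 p [659.6 -71.2  69.1] rpy [ 3.14  -0.044  3.112] F [-21.2   0.4  15. ] gap 22.1 q6 -1.81
```

```bash
python3 -m pendant '[[[0,-0.6,0,0.2,0,0,-1],[0,0,0,0.4,0,0,-1],[0,0,0,0.6,0,0,-1],[0,0,0,0.8,0,0,-1],[0,0,0,0.6,0,-0.2,-1]]]';  python3 -m pendant '[[[0,0,0,0.4,0,-1,-1],[0,0,0,0.8,0,-1,-1],[0,0,0,1,0,-1,-1],[0,0,0,1,0,0,-1],[0,0,0,1,0,0,-1]]]';python3 plan.py -1; python3 - <<'E'
from fit import *
cs=[cam("top"),cam("side")]
for n,x,y in [("nut4",713.6,-37.7),("c?",690,-72.7)]: print(n,fitnut(cs,x,y))
s=cs[1]
a=cv2.cvtColor(s["img"],cv2.COLOR_RGB2BGR)[135:205,180:270];im=cv2.resize(a,None,fx=6,fy=6,interpolation=cv2.INTER_CUBIC)
cv2.imwrite("pics/a3.png",im)
E
```

```text
time: 20.75
position: [607.3, -70.1, 73.4]
eef_rot: [3.141, 0.004, 3.111]
wrist_force: [-0.0, -0.1, -0.4]
finger_gap: 22.0
time: 21.38
position: [521.2, -68.1, 137.4]
eef_rot: [-3.141, 0.01, 3.111]
wrist_force: [1.0, -0.3, -0.6]
finger_gap: 22.0
t 21.38 p [521.2 -68.1 137.4] rpy [-3.141  0.01   3.111] F [ 1.  -0.3 -0.6] gap 22.0 q6 -1.89
nut4 [(np.float64(713.2), np.float64(-38.5), -0.2, np.float64(0.644)), (np.float64(712.7), np.float64(-37.9), -0.147, np.float64(0.648)), (np.float64(714.4), np.float64(-39.7), 0.039, np.float64(0.673))]
c? [(np.float64(692.0), np.float64(-71.5), -0.061, np.float64(0.672)), (np.float64(691.6), np.float64(-71.0), -0.089, np.float64(0.653)), (np.float64(693.4), np.float64(-72.4), -0.009, np.float64(0.729))]
```

```bash
python3 plan.py -1 514.1,-21.3,120,2.685 514.1,-21.3,70,2.685 524.9,-26.6,69.5,2.685,5 565,-34.8,69.5,3.108,6.5 631,1.2,69,3.108,10
```

```text
t 21.48 p [520.6 -67.9 137. ] rpy [-3.141  0.009  3.111] F [ 1.1 -0.6 -0.6] gap 22.4 q6 -1.89
[[[0,0.13,0.87,0.06,0.33,0.12,-1],[0,0,0.87,0.08,0.33,0.12,-1],[0,0,0.87,0.1,0.32,0.12,-1],[0,0,0.87,0.12,0.32,0.12,-1],[0,0,0.87,0.13,0.31,0.12,-1]]]
[[[0,0,0.87,0.15,0.3,0.12,-1],[0,0,0.87,0.17,0.29,0.12,-1],[0,0,0,0,0,0.83,-1],[0,0,0,0,0,0.83,-1],[0,0,0,0,0,0.83,-1]]]
[[[0,0,0,-0.2,0,0.01,-1],[0,0,0,-0.2,0,0.01,-1],[0,0,0,-0.2,0,0.01,-1],[0,0,-0.87,-0.28,0.07,0,-1],[0,0,-0.87,-0.29,0.06,0,-1]]]
[[[0,0,-0.87,-0.29,0.04,0,-1],[0,0,-0.87,-0.29,0.02,0,-1],[0,0,-0.87,-0.29,0,0,-1],[0,0,-0.87,-0.29,-0.01,0,-1],[0,0,-0.87,-0.29,-0.03,0,-1]]]
[[[0,0,0,-0.4,0.24,0,-1],[0,0,0,-0.4,0.24,0,-1],[0,0,0,-0.4,0.24,0,-1],[0,0,0,-0.4,0.24,0,-1],[0,0,0,-0.4,0.24,0,-1]]]
[[[0,0,0,-0.4,0.24,0,-1],[0,0,0,-0.4,0.24,0,-1],[0,0,0,-0.4,0.24,0,-1],[0,0,0,0,0,0,-1],[0,0,0,0,0,0,-1]]]
```

```bash
(python3 -m pendant '[[[0,0.13,0.87,0.06,0.33,0.12,-1],[0,0,0.87,0.08,0.33,0.12,-1],[0,0,0.87,0.1,0.32,0.12,-1],[0,0,0.87,0.12,0.32,0.12,-1],[0,0,0.87,0.13,0.31,0.12,-1]]]'
python3 -m pendant '[[[0,0,0.87,0.15,0.3,0,-1],[0,0,0.87,0.17,0.29,0,-1],[0,0,0,0,0,0,-1],[0,0,0,0,0,0,-1],[0,0,0,0,0,0.3,-1]]]')|tail -5;python3 plan.py -1 514.1,-21.3,70,2.685 524.9,-26.6,69.5,2.685,5
```

```text
time: 22.72
position: [521.5, -21.4, 121.6]
eef_rot: [3.139, 0.012, 2.672]
wrist_force: [-0.0, 0.1, -0.7]
finger_gap: 21.7
t 22.73 p [521.5 -21.4 121.6] rpy [3.139 0.012 2.672] F [-0.   0.1 -0.7] gap 21.7 q6 -1.36
[[[0.04,0.17,-0.06,0.12,-0.06,0.86,-1],[0,0,-0.06,0.11,-0.05,0.86,-1],[0,0,-0.06,0.11,-0.05,0.86,-1],[0,0,0,-0.2,0,0.01,-1],[0,0,0,-0.2,0,0.01,-1]]]
[[[0,0,0,-0.2,0,0.01,-1],[0,0,0,0,0,0,-1],[0,0,0,0,0,0,-1],[0,0,0,0,0,0,-1],[0,0,0,0,0,0,-1]]]
```

```bash
python3 -m pendant '[[[0.04,0.17,-0.1,0.2,-0.08,0.4,-1],[0,0,-0.08,0.14,-0.08,0.6,-1],[0,0,0,0,0,0.8,-1],[0,0,0,0,0,0.7,-1],[0,0,0,0,0,0,-1]]]'|tail -5;python3 plan.py -1 514.1,-21.3,70,2.685 524.9,-26.6,69.5,2.685,5  565,-34.8,69.5,3.108,6.5 631,1.2,69,3.108,10
```

```text
time: 23.35
position: [513.4, -21.7, 67.5]
eef_rot: [-3.141, -0.002, 2.685]
wrist_force: [-1.6, 0.6, 8.4]
finger_gap: 22.1
t 23.35 p [513.4 -21.7  67.5] rpy [-3.141e+00 -2.000e-03  2.685e+00] F [-1.6  0.6  8.4] gap 22.1 q6 -1.38
[[[-0.01,-0.03,0.01,-0.02,0.03,-0.12,-1],[0,0,0,-0.2,0,0.01,-1],[0,0,0,-0.2,0,0.01,-1],[0,0,0,-0.2,0,0.01,-1],[0,0,-0.87,-0.28,0.07,0,-1]]]
[[[0,0,-0.87,-0.29,0.06,0,-1],[0,0,-0.87,-0.29,0.04,0,-1],[0,0,-0.87,-0.29,0.02,0,-1],[0,0,-0.87,-0.29,0,0,-1],[0,0,-0.87,-0.29,-0.01,0,-1]]]
[[[0,0,-0.87,-0.29,-0.03,0,-1],[0,0,0,-0.4,0.24,0,-1],[0,0,0,-0.4,0.24,0,-1],[0,0,0,-0.4,0.24,0,-1],[0,0,0,-0.4,0.24,0,-1]]]
[[[0,0,0,-0.4,0.24,0,-1],[0,0,0,-0.4,0.24,0,-1],[0,0,0,-0.4,0.24,0,-1],[0,0,0,-0.4,0.24,0,-1],[0,0,0,0,0,0,-1]]]
```

```bash
python3 -m pendant '[[[0,0,0,0,0,-0.08,-1],[0,0,0,-0.2,0,0,-1],[0,0,0,-0.2,0,0,-1],[0,0,0,-0.2,0,0,-1],[0,0,-0.87,-0.28,0.07,0,-1]]]'
python3 -m pendant '[[[0,0,-0.87,-0.29,0.06,0,-1],[0,0,-0.87,-0.29,0.04,0,-1],[0,0,-0.87,-0.29,0.02,0,-1],[0,0,-0.87,-0.29,0,0,-1],[0,0,-0.87,-0.29,-0.01,0,-1]]]';python3 plan.py -1  565,-34.8,69,3.108,6.5 631,1.2,69,3.108,10
```

```text
time: 23.98
position: [529.1, -28.4, 67.6]
eef_rot: [-3.14, -0.007, 2.748]
wrist_force: [-4.9, -1.8, 4.2]
finger_gap: 21.6
time: 24.6
position: [555.7, -36.5, 67.9]
eef_rot: [-3.138, -0.019, 3.064]
wrist_force: [-4.2, -1.9, 3.4]
finger_gap: 22.0
t 24.6 p [555.7 -36.5  67.9] rpy [-3.138 -0.019  3.064] F [-4.2 -1.9  3.4] gap 22.0 q6 -1.75
[[[-0.05,-0.28,-0.31,-0.23,0.06,-0.03,-1],[0,0,-0.31,-0.23,0.05,-0.03,-1],[0,0,0,-0.4,0.24,0,-1],[0,0,0,-0.4,0.24,0,-1],[0,0,0,-0.4,0.24,0,-1]]]
[[[0,0,0,-0.4,0.24,0,-1],[0,0,0,-0.4,0.24,0,-1],[0,0,0,-0.4,0.24,0,-1],[0,0,0,-0.4,0.24,0,-1],[0,0,0,-0.4,0.24,0,-1]]]
```

```bash
python3 -m pendant '[[[-0.05,-0.28,-0.31,-0.23,0.06,-0.04,-1],[0,0,-0.31,-0.23,0.05,0,-1],[0,0,0,-0.4,0.24,0,-1],[0,0,0,-0.4,0.24,0,-1],[0,0,0,-0.4,0.24,0,-1]]]'
python3 -m pendant '[[[0,0,0,-0.4,0.24,0,-1],[0,0,0,-0.4,0.24,0,-1],[0,0,0,-0.4,0.24,0,-1],[0,0,0,-0.4,0.24,0,-1],[0,0,0,0,0,0,-1]]]';python3 plan.py -1 634,1.1,68.5,3.108,10 656,0.4,68.5,3.108,6 
```

```text
time: 25.22
position: [591.1, -20.7, 67.9]
eef_rot: [-3.141, 0.001, 3.108]
wrist_force: [-1.1, -0.5, -0.4]
finger_gap: 21.9
time: 25.85
position: [627.2, -0.5, 67.9]
eef_rot: [-3.142, 0.002, 3.108]
wrist_force: [-0.2, 0.6, -0.9]
finger_gap: 21.4
t 25.85 p [ 6.272e+02 -5.000e-01  6.790e+01] rpy [-3.142e+00  2.000e-03  3.108e+00] F [-0.2  0.6 -0.9] gap 21.4 q6 -1.72
[[[0,0.03,0.01,-0.34,0.09,-0.03,-1],[0,0,0,-0.28,0,0,-1],[0,0,0,-0.28,0,0,-1],[0,0,0,-0.28,0,0,-1],[0,0,0,-0.28,0,0,-1]]]
```

```bash
python3 -m pendant '[[[0,0.03,0.01,-0.34,0.09,-0.02,-1],[0,0,0,-0.28,0,0,-1],[0,0,0,-0.28,0,0,-1],[0,0,0,-0.28,0,0,-1],[0,0,0,-0.14,0,0,-1]]]'
python3 -m pendant '[[[0,0,0,-0.1,0,0,-1],[0,0,0,-0.1,0,0,-1],[0,0,0,0,0,0,-1],[0,0,0,0,0,0,-1],[0,0,0,0,0,0,-1]]]';python3 plan.py -1 658.7,0.3,68.5,3.108,3
```

```text
time: 26.48
position: [654.4, 0.5, 67.9]
eef_rot: [3.141, -0.003, 3.107]
wrist_force: [-2.1, 0.3, -0.1]
finger_gap: 21.7
time: 27.1
position: [658.8, 0.3, 67.9]
eef_rot: [3.141, -0.002, 3.107]
wrist_force: [-0.9, 0.6, -1.3]
finger_gap: 21.9
t 27.1 p [6.588e+02 3.000e-01 6.790e+01] rpy [ 3.141e+00 -2.000e-03  3.107e+00] F [-0.9  0.6 -1.3] gap 21.9 q6 -1.71
[[[0.01,-0.03,-0.01,0,0,-0.03,-1],[0,0,0,0,0,0,-1],[0,0,0,0,0,0,-1],[0,0,0,0,0,0,-1],[0,0,0,0,0,0,-1]]]
```

```bash
python3 -m pendant '[[[0,0,0,-0.1,0,0,-1],[0,0,0,-0.1,0,0,-1],[0,0,0,0,0,0,-1],[0,0,0,0,0,0,-1],[0,0,0,0,0,0,-1]]]';python3 -m pendant '[[[0,0,0,-0.06,0,0,-1],[0,0,0,0,0,0,-1],[0,0,0,0,0,0,-1],[0,0,0,0,0,0,-1],[0,0,0,0,0,0,-1]]]'
```

```text
time: 27.72
position: [659.9, 0.4, 67.8]
eef_rot: [3.141, -0.011, 3.108]
wrist_force: [-1.6, 0.7, -0.6]
finger_gap: 21.7
time: 28.35
position: [660.1, 0.4, 67.9]
eef_rot: [3.141, -0.015, 3.108]
wrist_force: [-3.3, -0.1, 1.3]
finger_gap: 21.8
```

```bash
(python3 -m pendant '[[[0,-0.2,0,0.1,0,0,-1],[0,0,0,0.3,0,0,-1],[0,0,0,0.6,0,0,-1],[0,0,0,0.6,0,-0.1,-1],[0,0,0,0.6,0,-0.4,-1]]]';  python3 -m pendant '[[[0,0,0,1,0.1,-1,-1],[0,0,0,1,0.1,-1,-1],[0,0,0,1,0.1,-0.3,-1],[0,0,0,1,0.1,0,-1],[0,0,0,1,0.1,0,-1]]]';  python3 -m pendant '[[[0,0,0,1,0.2,0,-1],[0,0,0,1,0.2,0,-1],[0,0,0,0.9,0.2,0,-1],[0,0,0,0,0.2,0,-1],[0,0,0,0,0,0,-1]]]')|tail -5; python3 - <<'E'
from fit import *
cs=[cam("top"),cam("side")]
for n,x,y in [("nut4",713.6,-37.7),("c",691.6,-72.7),("b",694,-.9),("n3",460.8,33)]: print(n,[tuple(map(float,k)) for k in fitnut(cs,x,y)])
a=[cv2.cvtColor(c["img"],cv2.COLOR_RGB2BGR) for c in cs]
u,v=proj(cs[0],(700,-37,26))[0].astype(int);w,z=proj(cs[1],(700,-37,26))[0].astype(int)
cv2.imwrite("pics/a4.png",np.hstack([cv2.resize(i[q-25:q+35,p-30:p+30],(390,390),interpolation=cv2.INTER_CUBIC) for i,p,q in ((a[0],u,v),(a[1],w,z))]))
E
python3 plan.py -1 413.8,34.6,110,3.108
```

```text
time: 30.22
position: [447.8, 34.6, 125.7]
eef_rot: [-3.141, 0.012, 3.107]
wrist_force: [0.1, 0.9, -0.8]
finger_gap: 21.8
nut4 [(712.8, -37.7, -0.167, 0.551), (711.8, -37.1, -0.4, 0.567), (713.6, -38.8, 0.061, 0.581)]
c [(692.7, -71.5, -0.012, 0.67), (691.5, -70.6, -0.102, 0.647), (693.8, -72.9, -0.003, 0.73)]
b [(694.0, -2.3, -0.168, 0.656), (692.9, -1.6, -0.044, 0.657), (695.1, -3.6, -0.071, 0.696)]
n3 [(459.3, 32.1, 0.325, 0.458), (455.3, 28.6, 0.474, 0.447), (460.3, 31.6, 0.032, 0.585)]
t 30.32 p [447.9  34.4 125.5] rpy [-3.141  0.012  3.107] F [ 0.2  0.3 -1.6] gap 21.5 q6 -1.71
[[[-0.01,0.17,-0.01,0.86,-0.02,0.38,-1],[0,0,-0.01,0.85,-0.02,0.39,-1],[0,0,0,0,0,0,-1],[0,0,0,0,0,0,-1],[0,0,0,0,0,0,-1]]]
```

View pics/a4.png

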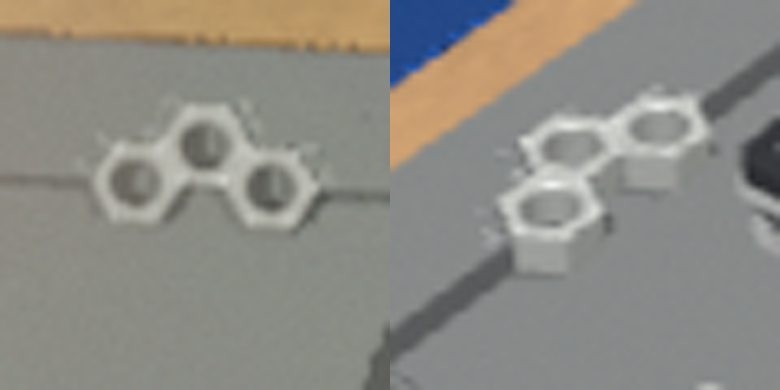

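```bash
python3 -m pendant '[[[-0.01,0.17,0,0.86,0,0,-1],[0,0,0,0.85,0,0,-1],[0,0,0,0,0,0.5,-1],[0,0,0,0,0,0.8,-1],[0,0,0,0,0,0.6,-1]]]'; python3 plan.py -1 412.5,34.6,68.3,3.108
```

```text
time: 30.95
position: [417.1, 34.4, 86.8]
eef_rot: [-3.141, 0.004, 3.106]
wrist_force: [-0.3, 0.7, -0.8]
finger_gap: 21.8
t 30.95 p [417.1  34.4  86.8] rpy [-3.141  0.004  3.106] F [-0.3  0.7 -0.8] gap 21.8 q6 -1.73
[[[-0.01,0.06,-0.03,0.24,0,0.92,-1],[0,0,0,0,0,0,-1],[0,0,0,0,0,0,-1],[0,0,0,0,0,0,-1],[0,0,0,0,0,0,-1]]]
```

```bash
python3 -m pendant '[[[0,0.06,-0.03,0.24,0,0.3,-1],[0,0,0,0.1,0,0.5,-1],[0,0,0,0,0,0,-1],[0,0,0,-0.1,0,0,-1],[0,0,0,-0.2,0,0,-1]]]'; python3 plan.py -1 428,34,68.1,3.108,5 606,-34,68.1,3.108,10
```

```text
time: 31.58
position: [416.6, 34.4, 69.1]
eef_rot: [-3.141, -0.001, 3.108]
wrist_force: [-0.5, -0.3, -1.0]
finger_gap: 21.6
t 31.57 p [416.6  34.4  69.1] rpy [-3.141e+00 -1.000e-03  3.108e+00] F [-0.5 -0.3 -1. ] gap 21.6 q6 -1.73
[[[0,-0.02,0,-0.19,0,0.02,-1],[0,0,0,-0.19,0,0.02,-1],[0,0,0,-0.19,0,0.02,-1],[0,0,0,-0.45,-0.15,0,-1],[0,0,0,-0.45,-0.15,0,-1]]]
[[[0,0,0,-0.45,-0.15,0,-1],[0,0,0,-0.45,-0.15,0,-1],[0,0,0,-0.45,-0.15,0,-1],[0,0,0,-0.45,-0.15,0,-1],[0,0,0,-0.45,-0.15,0,-1]]]
[[[0,0,0,-0.45,-0.15,0,-1],[0,0,0,-0.45,-0.15,0,-1],[0,0,0,-0.45,-0.15,0,-1],[0,0,0,-0.45,-0.15,0,-1],[0,0,0,-0.45,-0.15,0,-1]]]
[[[0,0,0,-0.45,-0.15,0,-1],[0,0,0,-0.45,-0.15,0,-1],[0,0,0,-0.45,-0.15,0,-1],[0,0,0,-0.45,-0.15,0,-1],[0,0,0,-0.45,-0.15,0,-1]]]
[[[0,0,0,-0.45,-0.15,0,-1],[0,0,0,-0.45,-0.15,0,-1],[0,0,0,-0.45,-0.15,0,-1],[0,0,0,0,0,0,-1],[0,0,0,0,0,0,-1]]]
```

```bash
python3 -m pendant '[[[0,0,0,-0.19,0,0.02,-1],[0,0,0,-0.19,0,0,-1],[0,0,0,-0.3,0,0,-1],[0,0,0,-0.45,-0.05,0,-1],[0,0,0,-0.45,-0.15,0,-1]]]'
python3 -m pendant '[[[0,0,0,-0.45,-0.15,0,-1],[0,0,0,-0.45,-0.15,0,-1],[0,0,0,-0.45,-0.15,0,-1],[0,0,0,-0.45,-0.15,0,-1],[0,0,0,-0.45,-0.15,0,-1]]]'
python3 -m pendant '[[[0,0,0,-0.45,-0.15,0,-1],[0,0,0,-0.45,-0.15,0,-1],[0,0,0,-0.45,-0.15,0,-1],[0,0,0,-0.45,-0.15,0,-1],[0,0,0,-0.45,-0.15,0,-1]]]'
python3 plan.py -1 606,-34,68.3,3.108,10
```

```text
time: 32.2
position: [449.6, 29.4, 69.0]
eef_rot: [3.141, -0.003, 3.108]
wrist_force: [-2.5, 0.6, 1.9]
finger_gap: 21.8
time: 32.83
position: [497.3, 11.7, 68.7]
eef_rot: [3.141, -0.004, 3.108]
wrist_force: [-2.4, 0.4, 0.5]
finger_gap: 21.8
time: 33.45
position: [544.9, -6.0, 68.4]
eef_rot: [3.141, -0.004, 3.108]
wrist_force: [-1.6, 0.4, 0.3]
finger_gap: 22.1
t 33.45 p [544.9  -6.   68.4] rpy [ 3.141 -0.004  3.108] F [-1.6  0.4  0.3] gap 22.1 q6 -1.76
[[[0.01,-0.06,0,-0.44,-0.18,0,-1],[0,0,0,-0.44,-0.18,0,-1],[0,0,0,-0.44,-0.18,0,-1],[0,0,0,-0.44,-0.18,0,-1],[0,0,0,-0.44,-0.18,0,-1]]]
[[[0,0,0,-0.44,-0.18,0,-1],[0,0,0,-0.44,-0.18,0,-1],[0,0,0,0,0,0,-1],[0,0,0,0,0,0,-1],[0,0,0,0,0,0,-1]]]
```

```bash
python3 -m pendant '[[[0.01,-0.06,0,-0.44,-0.18,0,-1],[0,0,0,-0.44,-0.18,0,-1],[0,0,0,-0.44,-0.18,0,-1],[0,0,0,-0.44,-0.18,0,-1],[0,0,0,-0.44,-0.18,0,-1]]]'
python3 -m pendant '[[[0,0,0,-0.44,-0.18,0,-1],[0,0,0,-0.4,-0.16,0,-1],[0,0,0,0,0,0,-1],[0,0,0,0,0,0,-1],[0,0,0,0,0,0,-1]]]'
python3 plan.py -1 607,-34,68.3,3.108,10 635,-35,68.3,3.108,5
```

```text
time: 34.08
position: [591.5, -26.9, 68.3]
eef_rot: [-3.142, 0.001, 3.108]
wrist_force: [-1.8, 1.0, 0.6]
finger_gap: 22.1
time: 34.7
position: [610.5, -35.4, 68.3]
eef_rot: [-3.141, 0.003, 3.108]
wrist_force: [-0.2, 0.8, -0.7]
finger_gap: 21.6
t 34.7 p [610.5 -35.4  68.3] rpy [-3.141e+00  3.000e-03  3.108e+00] F [-0.2  0.8 -0.7] gap 21.6 q6 -1.78
[[[-0.01,0.04,0,0.18,0.07,0,-1],[0,0,0,-0.23,0,0,-1],[0,0,0,-0.23,0,0,-1],[0,0,0,-0.23,0,0,-1],[0,0,0,-0.23,0,0,-1]]]
[[[0,0,0,-0.23,0,0,-1],[0,0,0,-0.23,0,0,-1],[0,0,0,0,0,0,-1],[0,0,0,0,0,0,-1],[0,0,0,0,0,0,-1]]]
```

```bash
python3 -m pendant '[[[0,0.04,0,-0.2,0.05,0,-1],[0,0,0,-0.23,0.02,0,-1],[0,0,0,-0.23,0,0,-1],[0,0,0,-0.2,0,0,-1],[0,0,0,-0.1,0,0,-1]]]'
python3 -m pendant '[[[0,0,0,-0.1,0,0,-1],[0,0,0,0,0,0,-1],[0,0,0,0,0,0,-1],[0,0,0,0,0,0,-1],[0,0,0,0,0,0,-1]]]'
python3 plan.py -1 637.5,-35,68.3,3.108,5
```

```text
time: 35.33
position: [629.8, -34.4, 68.2]
eef_rot: [-3.141, -0.003, 3.108]
wrist_force: [-2.2, -0.6, 1.4]
finger_gap: 21.6
time: 35.95
position: [632.2, -34.5, 68.1]
eef_rot: [-3.141, -0.002, 3.108]
wrist_force: [-1.4, 0.7, 0.2]
finger_gap: 22.1
t 35.95 p [632.2 -34.5  68.1] rpy [-3.141e+00 -2.000e-03  3.108e+00] F [-1.4  0.7  0.2] gap 22.1 q6 -1.77
[[[-0.02,-0.03,0,-0.13,-0.01,0,-1],[0,0,0,-0.13,-0.01,0,-1],[0,0,0,0,0,0,-1],[0,0,0,0,0,0,-1],[0,0,0,0,0,0,-1]]]
```

```bash
python3 -m pendant '[[[0,-0.03,0,-0.1,-0.01,0,-1],[0,0,0,-0.1,0,0,-1],[0,0,0,0,0,0,-1],[0,0,0,0,0,0,-1],[0,0,0,0,0,0,-1]]]'
python3 -m pendant '[[[0,0,0,-0.1,0,0,-1],[0,0,0,-0.1,0,0,-1],[0,0,0,0,0,0,-1],[0,0,0,0,0,0,-1],[0,0,0,0,0,0,-1]]]'
```

```text
time: 36.58
position: [636.3, -34.8, 68.0]
eef_rot: [-3.141, -0.0, 3.108]
wrist_force: [-0.9, -1.0, -0.7]
finger_gap: 21.8
time: 37.2
position: [638.5, -34.9, 67.7]
eef_rot: [-3.141, -0.007, 3.109]
wrist_force: [-2.2, -0.2, -0.3]
finger_gap: 21.6
```

```bash
python3 -m pendant '[[[0,-0.1,0,-0.12,0,0,-1],[0,0,0,-0.12,0,0,-1],[0,0,0,-0.12,0,0,-1],[0,0,0,-0.05,0,0,-1],[0,0,0,0.05,0,0,-1]]]'
python3 -m pendant '[[[0,-0.1,0,0.1,0,0,-1],[0,0,0,0.3,0,0,-1],[0,0,0,0.6,0,0,-1],[0,0,0,0.6,0,-0.1,-1],[0,0,0,0.6,0,-0.4,-1]]]';  python3 -m pendant '[[[0,0,0,1,-0.5,-1,-1],[0,0,0,1,-1,-1,-1],[0,0,0,1,-1,-0.3,-1],[0,0,0,1,-1,0,-1],[0,0,0,0.6,-1,0,-1]]]'; python3 - <<'E'
from fit import *
cs=[cam("top"),cam("side")]
for n,x,y in [("nut4",713.6,-37.7),("c",691.6,-72.7),("b",694,-.9),("d",672,-36)]: print(n,[tuple(map(float,k)) for k in fitnut(cs,x,y)])
a=[cv2.cvtColor(c["img"],cv2.COLOR_RGB2BGR) for c in cs]
u,v=proj(cs[0],(690,-37,26))[0].astype(int);w,z=proj(cs[1],(690,-37,26))[0].astype(int)
cv2.imwrite("pics/a5.png",np.hstack([cv2.resize(i[q-25:q+25,p-25:p+25],(390,390),interpolation=cv2.INTER_CUBIC) for i,p,q in ((a[0],u,v),(a[1],w,z))]))
E
```

```text
time: 37.83
position: [638.8, -35.0, 68.1]
eef_rot: [-3.141, -0.021, 3.11]
wrist_force: [0.1, -0.8, -1.5]
finger_gap: 21.6
time: 38.45
position: [593.2, -33.5, 78.5]
eef_rot: [-3.141, -0.01, 3.11]
wrist_force: [0.3, 0.8, -1.4]
finger_gap: 21.8
time: 39.08
position: [493.1, -121.1, 128.1]
eef_rot: [-3.14, -0.007, 3.113]
wrist_force: [0.3, -0.1, -1.4]
finger_gap: 21.8
nut4 [(711.4, -37.5, 0.06, 0.531), (710.7, -36.9, -0.504, 0.531), (713.3, -39.5, 0.044, 0.573)]
c [(691.8, -70.7, -0.007, 0.582), (690.7, -70.1, 0.109, 0.605), (693.0, -72.2, -0.009, 0.626)]
b [(693.9, -3.7, 0.087, 0.563), (693.2, -3.8, -0.085, 0.575), (694.7, -3.9, -0.003, 0.589)]
d [(675.0, -36.4, 0.024, 0.521), (673.3, -36.0, -0.163, 0.512), (676.2, -38.3, 0.132, 0.566)]
```

View pics/a5.png

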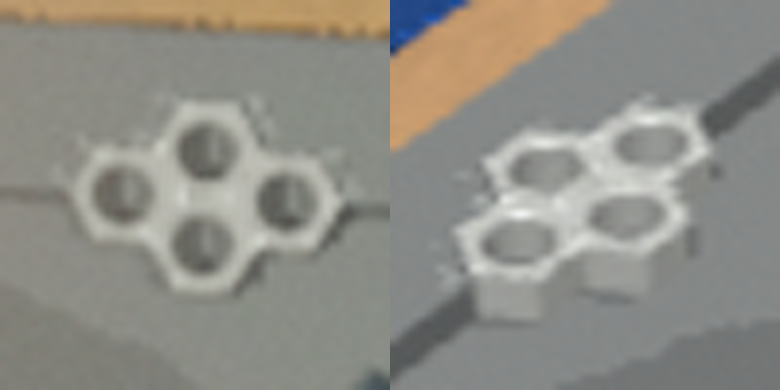

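```bash
(python3 -m pendant '[[[0,-0.1,0,0,-1,0,-1],[0,0,0,0,-1,0,-1],[0,0,0,0,-1,0,-1],[0,0,0,0,-1,0,-1],[0,0,0,0,-1,0,-1]]]'
python3 -m pendant '[[[0,0,0,0,-1,0,-1],[0,0,0,0,-0.8,0,-1],[0,0,0,0,0,0,-1],[0,0,0,0,0,0.8,-1],[0,0,0,0,0,0.8,-1]]]')|tail -5; python3 plan.py -1 495,-265,66,3.113,12
```

```text
time: 40.42
position: [489.6, -264.3, 95.2]
eef_rot: [-3.14, 0.002, 3.111]
wrist_force: [-0.0, 0.1, -1.5]
finger_gap: 21.7
t 40.42 p [ 489.6 -264.3   95.2] rpy [-3.140e+00  2.000e-03  3.111e+00] F [-0.   0.1 -1.5] gap 21.7 q6 -2.24
[[[-0.03,0.03,-0.01,-0.09,-0.01,0.49,-1],[0,0,-0.01,-0.09,-0.01,0.49,-1],[0,0,-0.01,-0.09,-0.01,0.49,-1],[0,0,0,0,0,0,-1],[0,0,0,0,0,0,-1]]]
```

```bash
python3 -m pendant '[[[0,0.03,0,0,0,0.45,-1],[0,0,0,0,0,0.45,-1],[0,0,0,0,0,0.3,-1],[0,0,0,0,0,0.15,-1],[0,0,0,0,0,0,-1]]]';python3 -m pendant '[[[0,0,0,0,0,0.08,-1],[0,0,0,0,0,0.06,-1],[0,0,0,0,0,0.06,-1],[0,0,0,0,0,0,-1],[0,0,0,0,0,0,-1]]]'; python3 plan.py -1
```

```text
time: 41.05
position: [488.5, -262.0, 63.7]
eef_rot: [3.141, -0.004, 3.112]
wrist_force: [0.1, -0.5, -0.4]
finger_gap: 21.8
time: 41.68
position: [489.2, -262.7, 60.6]
eef_rot: [-3.141, -0.002, 3.112]
wrist_force: [-0.1, 0.4, -1.6]
finger_gap: 21.9
t 41.67 p [ 489.2 -262.7   60.6] rpy [-3.141e+00 -2.000e-03  3.112e+00] F [-0.1  0.4 -1.6] gap 21.9 q6 -2.24
```

```bash
python3 -m pendant '[[[0,0,0,0,0,0.05,-1],[0,0,0,0,0,0.05,-1],[0,0,0,0,0,0,-1],[0,0,0,0,0,0,-1],[0,0,0,0,0,0,-1]]]'; python3 plan.py -1
```

```text
time: 42.3
position: [489.5, -262.9, 59.5]
eef_rot: [-3.141, -0.002, 3.112]
wrist_force: [-0.3, 1.3, 1.5]
finger_gap: 21.6
t 42.3 p [ 489.5 -262.9   59.5] rpy [-3.141e+00 -2.000e-03  3.112e+00] F [-0.3  1.3  1.5] gap 21.6 q6 -2.24
```

On the table (Fz up ~3 N). Release and rise.

```bash
python3 -m pendant '[[[0,0,0,0,0,0,-0.3],[0,0,0,0,0,0,0],[0,0,0,0,0,0,0.4],[0,0,0,0,0,0,0.8],[0,0,0,0,0,0,0.8]]]';python3 -m pendant '[[[0,0,0,0,0,0,0.8],[0,0,0,0,0,0,0.8],[0,0,0,0,0,-0.3,0.8],[0,0,0,0,0,-1,0.8],[0,0,0,0,0,-1,0.8]]]';python3 -m pendant '[[[0,0,0,0,0,-1,0.8],[0,0,0,0,0,-1,0.8],[0,0,0,0,0,-1,0.8],[0,0,0,1,0,-1,0.8],[0,0,0,1,0,-1,0.8]]]';python3 -m pendant '[[[0,0,0,1,0,-0.5,0.8],[0,0,0,1,0,0,0.8],[0,0,0,0,0,0,0.8],[0,0,0,0,0,0,0.8],[0,0,0,0,0,0,0.8]]]'; python3 - <<'E'
from h import *
im=[cv2.cvtColor(cam(n)["img"],cv2.COLOR_RGB2BGR) for n in ("top","side")]
cv2.imwrite("pics/f.png",np.hstack([cv2.resize(im[0][120:260,190:390],(400,280),interpolation=cv2.INTER_CUBIC),cv2.resize(im[1][110:250,160:360],(400,280),interpolation=cv2.INTER_CUBIC)]))
E
```

```text
time: 42.92
position: [489.7, -263.1, 59.7]
eef_rot: [-3.141, -0.001, 3.112]
wrist_force: [0.1, 1.0, 0.1]
finger_gap: 68.7
time: 43.55
position: [488.8, -262.3, 105.8]
eef_rot: [3.14, -0.004, 3.112]
wrist_force: [-0.0, -0.7, 0.4]
finger_gap: 84.4
time: 44.18
position: [449.1, -261.3, 211.6]
eef_rot: [-3.141, -0.002, 3.113]
wrist_force: [-0.5, -0.5, 0.3]
finger_gap: 84.8
time: 44.8
position: [409.3, -261.0, 226.0]
eef_rot: [-3.137, 0.004, 3.113]
wrist_force: [0.1, 0.2, 0.2]
finger_gap: 84.6
```

View pics/f.png

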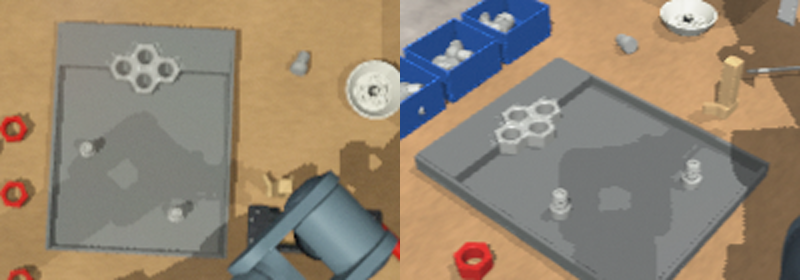

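The pack is tight, the pusher stands upright to the right of the tray, both tails stand where they were, and the arm is clear.

```bash
python3 -c "
from bench import manip
print(manip.close_job())"
```

```text
the job is handed in; nothing more can be done
None
```

I pushed the three loose steel nuts into the two side steps and the front spot with the wooden pusher. I then stood the pusher upright on the table right of the tray and handed the job in at about 45 s. No verdict was reported.

- **Pack:** the last pictures from both cameras show the four nuts close-packed, with both hose tails still standing where they were.
- **Side spots:** measured with the tray still open in front, the side nuts lay about 1.5 mm from their spots. The fit's yaw for the +y nut disagreed between combined and single-camera fits (-0.17 against -0.04 and -0.07 rad).
- **After the last nut:** the fit was less reliable, because its match scores fell to about 0.5–0.6 with touching neighbours. It put the front, recess and -y side nuts about 2–3 mm from their spots and the +y one 2.8 mm, close to the 3.5 mm limit. Its yaws for the recess nut were erratic. I relied on the pictures and on the stop felt when each nut seated.
- **-y nut:** I pressed harder than needed, about 21 N at the wrist with slight tilt of the pusher. The pictures taken afterwards showed no harm.

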